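# Snap the matching nozzle onto the tank outlet with the assembly pliers

## Task

Fit the water outlet with the nozzle of its own colour: lay the blue nozzle in the white V-rest with its ball offered up to the mouth of the blue socket, just short of going in, and let go of it. Then straddle the joint with the forked jaws of the assembly pliers and squeeze until the ball snaps fully home in the socket; do this with the pliers, never pushing the nozzle home with the gripper's own fingers. Finally stand the pliers back upright in their grey caddy, and leave the orange nozzle and the other things on the bench where they are.

Things in the scene. Friction and masses are not known exactly. Their poses are not given: they have to be found in the camera images.
- blue_nozzle_mid (a point): Blue plastic nozzle, 119 mm long, 0.11 kg, lying level on the bench: ball, 50 mm hexagonal collar, round barrel of 28 mm diameter, 50 mm hexagonal outlet ring. The point is the middle of the barrel on the nozzle's axis, 25 mm above the bench: grasp here across the barrel. x runs along the nozzle towards the ball, z up. Along x: outlet ring -47 to -35 mm, barrel -35 to 34, ball centre 55
- blue_nozzle_ball (a point): centre of the blue nozzle's ball (34 mm diameter), on the nozzle's axis; axes as blue_nozzle_mid
- blue_nozzle_collar (a point): centre of the barrel-side face of the blue nozzle's hexagonal collar (50 mm across flats, 5 mm thick), 21 mm from the ball's centre; the pliers push on this face; axes as blue_nozzle_mid
- orange_nozzle_mid (a point): orange nozzle of the same shape and size, which does not belong here and stays where it lies; the point is the middle of its barrel on its axis, x towards its ball
- socket (a point): Seat in the blue snap socket of the fixed outlet manifold: where the ball's centre is when fully home, on the outlet axis, 45 mm above the bench. y points out of the socket's mouth along the axis, z up. Six sprung fingers reach to 14 mm. The ball meets them when its centre is 18.4 mm out along y; it takes about 8 N to push on; past 9 mm it snaps in, stops at the seat and stays there
- back_flange (a point): centre of the rear face of the blue socket's round back flange (52 mm diameter), on the outlet axis, 23 mm behind socket; the pliers push on this face; y as socket. Behind it a neck of 24 mm diameter runs 30 mm to the grey valve body (44 mm long, 98 mm across, 86 mm high with its red lever). Base plate: aluminium, 100 x 230 mm, top 10 mm above the bench
- v_rest (a point): White slippery V-rest, 26 mm long, that carries the nozzle's barrel exactly on the outlet axis; the point is on it, above the rest's middle, 75 mm from socket; y as there. It reaches 13 mm either side and stays 9 mm below the axis, so fingers pass beside it. Lower the nozzle with its ball's centre 33 mm out from socket, clear of the socket's fingers, then slide it along to 19 to 25 mm
- caddy: fixed open grey box for the pliers, outside 76 x 126 mm (x, y), inside 68 x 118 mm, 40 mm high, floor 4 mm thick; origin under its centre, long side along y, z up
- pliers_grip (a point): Assembly pliers, 200 mm long, 0.23 kg, standing in the caddy on their forked jaws, red handles up at +y and -y. The point is midway between the handles where they bow out farthest (62 mm over their outsides, 16 mm wide in x): grasp here from above, fingers closing along y. It is 161 mm above the jaw tips, 32 mm below the handles' ends. x lies along the hinge pin
- pliers_pin (a point): centre of the pliers' hinge pin, 69 mm below pliers_grip; axes as there (they belong to the half with its jaw at +y). A spring holds the pliers open, pressing each handle outward with 5 N (open) to 9 N (shut): carry them with the gripper closed only a little, handles at about 56 mm, and shut them by squeezing the handles to about 33 mm with some 40 N
- pliers_jaws (a point): Midway between the pliers' four brass jaw noses, 156 mm below pliers_grip. Each jaw is a fork with tines 18.5 to 27.5 mm either side of the middle (x), to drop over a neck; noses of 5 mm radius at the ends, crossbars 40 mm higher. Noses of the two jaws are 82 mm apart (y) open, 75 mm when carried, 44 mm with the ball home. From open to shut the noses sink 12 mm farther from the handles
- pliers_half (a joint): hinge of the pliers: 0 rad open (spring), 0.44 rad shut; about 0.42 when squeezed with the ball home between the jaws
- beaker: glass beaker, 72 mm diameter, 85 mm high, origin under its centre; bystander
- jar: sample jar with a green cap, 64 mm diameter, 85 mm high, origin under its centre; bystander
- slide_box: red slide box 85 x 115 x 30 mm, origin under its centre; bystander
Things that resemble listed ones, but are neither listed nor needed, are in the scene too. Of the things shaped like the part that bears blue_nozzle_mid, the blue one is meant.

How it is judged (in metres and radians):
On the way, in this order (a step that is already met when the one before it is completed fails the run):
1. the blue nozzle lies in the V-rest in line with the socket, its ball at the mouth but not yet snapped in, and the fingers have let go of it (x of blue_nozzle_ball in the frame of socket between -0.006 and 0.006 m and z of blue_nozzle_ball in the frame of socket between -0.006 and 0.006 m and y of blue_nozzle_ball in the frame of socket between 0.012 and 0.032 m and angle between the x axis of blue_nozzle_mid and the y axis of socket, either way round below 0.12 rad and contact force between the fingers and blue_nozzle below 0.2 N and linear speed of blue_nozzle below 0.02 m/s), for 0.2 s.
2. the ball is pressed fully home in the socket by the pliers, squeezed shut astride the joint (distance between blue_nozzle_ball and socket below 0.004 m and contact force between pliers and blue_nozzle above 0.3 N and value of joint pliers_half above 0.36 rad and x of pliers_pin in the frame of socket between -0.02 and 0.02 m and y of pliers_pin in the frame of socket between -0.025 and 0.025 m), for 0.05 s.
At the end, for the whole second after the job is handed in: The blue nozzle's ball is within 4 mm of its seat in the socket, the nozzle within 0.15 rad of the socket's axis; the pliers stand upright (within 0.2 rad) on the floor of their caddy, grip point within 30 mm of the caddy's centre; all released and at rest (distance between blue_nozzle_ball and socket below 0.004 m and angle between the x axis of blue_nozzle_mid and the y axis of socket, either way round below 0.15 rad and linear speed of each of blue_nozzle, pliers below 0.02 m/s and x of pliers_grip in the frame of caddy between -0.03 and 0.03 m and y of pliers_grip in the frame of caddy between -0.03 and 0.03 m and z of pliers_grip in the frame of caddy between 0.15 and 0.18 m and angle between pliers_grip's own z axis and vertical below 0.2 rad); the robot touches nothing.
It fails at once if the gripper's fingers push or hold the nozzle while its ball is in the socket (distance between blue_nozzle_ball and socket below 0.012 m and contact force between the fingers and blue_nozzle above 1 N).
It fails at once if the orange nozzle is moved more than 30 mm (distance of orange_nozzle_mid from where it was at the start of the episode above 0.03 m).
It fails at once if the beaker, the jar or the slide box is moved more than 30 mm (distance of any of beaker, jar, slide_box from where it was at the start of the episode above 0.03 m).
It also fails if it takes over 66 s, if anything falls off the work surface, if the arm or the gripper's body presses on something with over 40 N, if the wrist force passes 120 N, or if a joint passes its speed limit or range.

## Robot

A 7-joint arm with a two-finger parallel gripper is mounted at the origin on the work surface. World frame = base frame: x ahead of the robot, y to its left, z up, the work surface at z = 0. Lengths are in m, angles in degrees, forces in N, time in s.
With the tool pointing down it reaches from about 0.35 to 0.9 m from the base axis. Payload 8.1 kg.
Tool frame: the origin (TCP) lies at the very end of the fingers, on their centre line; the grasp point (between the pads) lies 19 mm behind it; z points along the fingers, y is the direction in which the jaws open and shut (so a half turn about z gives the same grasp; the last joint's range is limited). The gripper opens to 92 mm and grips with 3 to 60 N. Pads are 19 mm wide; open, the fingers measure 130 mm over their backs; the gripper's body (75 mm by 190 mm) begins 47 mm behind the grasp point.
Start: joints at [-81.738, 24.895, 1.432, 90.138, -0.665, 64.973, -4.303], TCP at [0.153, 0.606, 0.189] pointing down, gripper open.
Joint ranges: [-149.89, 149.89], [-25.12, 119.58], [-72.63, 75.52], [4.76, 147.25], [-75.54, 255.54], [6.69, 114.76], [-157.13, 157.13]. Speed limits (degrees/s): [127.2, 127.2, 172.46, 172.46, 180, 180, 180].

## Interface

Orientations are given as a 3x3 rotation matrix whose columns are the frame's x, y, z axes.
In Python, from workcell import r gives the robot as it stands.
- The arm moves only by the shell command python3 -m inch 'ROWS' [FORCE]. ROWS is JSON, a list of rows, each a list of 3 entries, a list of its own where there are three numbers: the shift along the world's x, y, z in mm, then the turn about the world's z in degrees, then the closure, from -1 (fully open) to 1 (shut). A call has 1 to 12 rows; each row is the pose to reach, as a shift and turn from the pose measured when the call began; what a row does not reach only later rows make up. A row lasts 1/10 s, in which the tool goes at most 50 mm and 8.59 degrees, less where a joint would pass 70% of its speed; a pose out of reach is approached as far as the arm can. A call with a gripper value outside its range is refused whole. The fingers move at their own pace and stop on an object; FORCE is the grip in N (left out, the last holds). Time passes only in rows, so rows that repeat a pose let the fingers close. It gives the time, the measured TCP pose, the force and the opening at its end, in the units of the state.
- r.get_state(): the state, without advancing time (a new reading comes with each control period).
- r.read_camera(name): name is "scene" or "top" or "wrist"; returns a dict with "image" (400x640x3 uint8, red, green, blue), "fovy" (degrees; the focal length in pixels is half the picture's height over the tangent of half this angle, whatever the lens; pixels are square), "cx", "cy" (the principal point, pixels), "R" (3x3) and "t" (3): a world point X has camera coordinates R X + t; the wrist camera has in their place "T_tool_cam" (4x4, takes a point from camera to tool coordinates, whose origin is the TCP and whose axes are the flange's). Camera axes: x right, y down, z forward; pixel columns grow to the right and rows downward; lengths in m; the calibration is good to about 2 mm. A picture is of the moment at which its call begins: read the wrist's pose just before it. There is no depth.
- r.finish_job(): hands the job in, once; it reports no verdict.
Trained networks look in the newest picture that a camera, given by its name, has taken for a name from the list of things; names that differ only in an ending like _2 or _b are one class to them, and where a whole thing is asked for, a point or a joint stands for the part that bears it (a point fixed in the world has none). Each returns a list of dicts, best first, with "p" (0 to 1); they miss things now and then, are a little off and sometimes report something else, mostly with a low value. They report only what shows in the picture. A call takes as long as a camera call. They do not tell look-alikes from the thing itself.
- r.masks_of(camera, thing): "pixels" (400x640 bool, what is visible of it) and "rect" ([left, top, right, bottom] in pixels, round what is visible of it).
The state is a dict: "clock": time; "joints": joint angles; "qd": joint speeds; "joint_efforts": joint torques, N m; "tcp_pos": TCP position; "orientation": TCP orientation; "force": force on the tool from outside, world axes, zero at the start; "torque": the same for the moment, N m; "gripper_width": opening from 0.0 (shut) to 1.0 (fully open).
Only numpy, scipy, OpenCV 4.12 (cv2) and the standard library are available. Lean on these libraries where they do the work, as an engineer would, in place of code of your own. Each camera call takes 0.05 s, during which the arm holds its last target. There are 200 camera calls.

## Working session

There is one attempt and no reset: what is moved stays moved. The work goes in short steps, Python scripts to look and compute and a shell command to move; the robot and the scene stay as the last step left them, time stands still between calls to the robot, and variables do not carry over. Pictures are saved under pics/ and viewed, about 8 in all and at most 12, crops included, and the job is handed in when it is done.

```bash
ls; mkdir -p pics; cat > h.py <<'E'
import numpy as np, cv2
from workcell import r
def cam(n):
    s=r.get_state(); c=r.read_camera(n); im=c["image"]
    f=200/np.tan(np.radians(c["fovy"])/2)
    K=np.array([[f,0,c["cx"]],[0,f,c["cy"]],[0,0,1]])
    if "R" in c: R=np.array(c["R"]);t=np.array(c["t"])
    else:
        T=np.eye(4);T[:3,:3]=s["orientation"];T[:3,3]=s["tcp_pos"]
        M=np.linalg.inv(T@np.array(c["T_tool_cam"]));R=M[:3,:3];t=M[:3,3]
    return im,K,R,t
def save(n,im): cv2.imwrite("pics/"+n,im[:,:,::-1])
def ray(K,R,t,u,v,z):
    o=-R.T@t; d=R.T@np.linalg.inv(K)@np.array([u,v,1.]); return o+d*(z-o[2])/d[2]
def proj(K,R,t,X):
    p=K@(R@np.array(X,float)+t); return p[:2]/p[2]
def tri(obs):
    A=[];b=[]
    for K,R,t,u,v in obs:
        P=K@np.c_[R,t]
        for c,i in((u,0),(v,1)):
            q=c*P[2]-P[i];A.append(q[:3]);b.append(-q[3])
    return np.linalg.lstsq(np.array(A),np.array(b),rcond=None)[0]
E
python3 - <<'E'
from h import *
print(r.get_state())
for n in("scene","top","wrist"):
    im,K,R,t=cam(n); save(n+"0.png",im); print(n,(-R.T@t).round(3),K[0,0].round(1),R[2].round(2))
    for th in("blue_nozzle_mid","socket","back_flange","v_rest","caddy","pliers_grip","beaker","jar","slide_box"):
        for d in r.masks_of(n,th)[:3]:
            v,u=np.nonzero(d["pixels"]); 
            if len(u): print(n,th,round(d["p"],2),[int(x) for x in d["rect"]],len(u),ray(K,R,t,u.mean(),v.mean(),.025).round(3))
E
```

```text
pics
{'clock': 0.0, 'joints': array([-81.73659008,  24.93647635,   1.43076423,  90.18908477,
        -0.66449913,  64.97276513,  -4.30230572]), 'qd': array([-0.03076907,  0.06092514, -0.00405194,  0.107584  , -0.14388893,
       -0.06700007,  0.04103061]), 'joint_efforts': array([ 1.36426650e-03, -6.67877984e+01,  9.85629782e-01, -3.14452779e+01,
       -6.05097623e-02,  4.30157944e-02,  1.88692916e-04]), 'tcp_pos': array([0.15262519, 0.60549251, 0.18844485]), 'orientation': array([[-9.69679466e-01,  2.44380186e-01, -2.42492933e-04],
       [ 2.44380263e-01,  9.69678234e-01, -1.55233368e-03],
       [-1.44219474e-04, -1.56452658e-03, -9.99998766e-01]]), 'force': array([-0.45547729, -1.42649868,  0.8805026 ]), 'torque': array([ 0.01399131, -0.03252742, -0.00901244]), 'gripper_width': 0.995072109445658}
scene [0.902 0.379 0.864] 374.3 [-0.42 -0.41 -0.81]
scene blue_nozzle_mid 0.76 [425, 206, 465, 241] 738 [0.33  0.25  0.025]
scene blue_nozzle_mid 0.61 [407, 243, 457, 282] 721 [0.445 0.278 0.025]
scene socket 0.58 [249, 174, 327, 259] 3126 [ 0.592 -0.071  0.025]
scene back_flange 0.56 [
[... 611 characters left out ...]
1 0.025]
top blue_nozzle_mid 0.91 [175, 218, 224, 240] 799 [0.442 0.281 0.025]
top socket 0.93 [297, 143, 392, 201] 3678 [ 0.581 -0.075  0.025]
top socket 0.3 [226, 111, 272, 157] 654 [0.685 0.168 0.025]
top back_flange 0.71 [297, 146, 394, 201] 3692 [ 0.581 -0.076  0.025]
top v_rest 0.63 [297, 147, 394, 199] 3776 [ 0.581 -0.075  0.025]
top caddy 0.57 [221, 123, 280, 159] 1192 [0.648 0.155 0.025]
top pliers_grip 0.64 [221, 111, 272, 157] 661 [0.685 0.17  0.025]
top beaker 0.75 [424, 120, 460, 154] 917 [ 0.662 -0.319  0.025]
top beaker 0.37 [224, 110, 272, 156] 783 [0.684 0.167 0.025]
top jar 0.62 [153, 141, 187, 178] 838 [0.611 0.354 0.025]
wrist [0.087 0.623 0.384] 330.6 [ 0.24 -0.06 -0.97]
```

```bash
python3 - <<'E'
import cv2
a=cv2.imread("pics/top0.png")[90:330,140:480]; b=cv2.imread("pics/scene0.png")[120:360,190:480]
import numpy as np
o=np.zeros((600,800,3),np.uint8)
a=cv2.resize(a,None,fx=1.8,fy=1.8)[:,:]; 
cv2.imwrite("pics/a.png",cv2.resize(cv2.imread("pics/top0.png")[100:320,140:433],(799,600)))
cv2.imwrite("pics/b.png",cv2.resize(cv2.imread("pics/scene0.png")[140:350,190:470],(800,600)))
E
```

```text
(no output)
```

View pics/a.png

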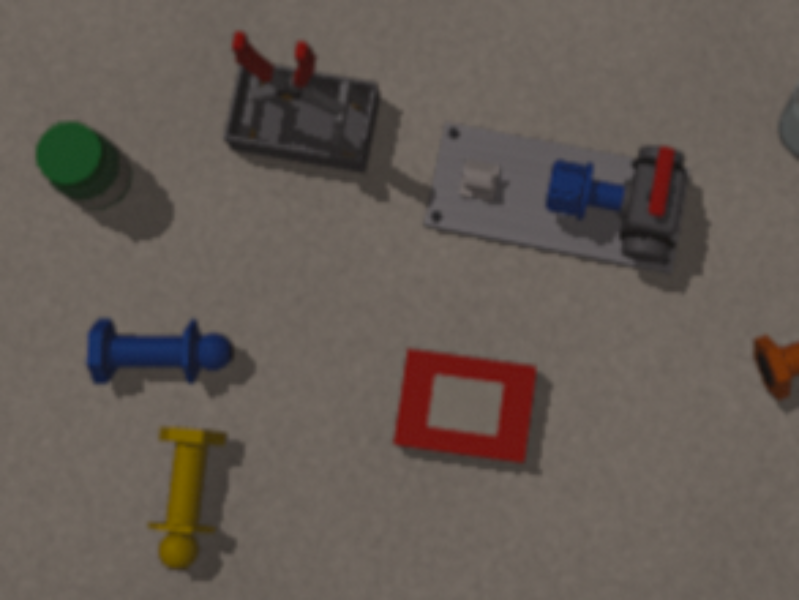

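View pics/b.png

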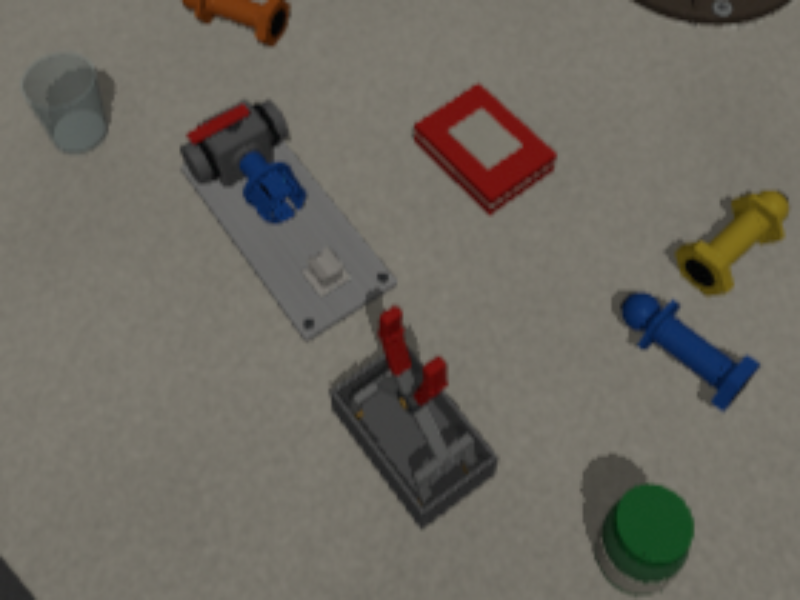

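```bash
python3 -m inch '[[[29,-34,5],-6,-1],[[58,-68,10],-12,-1],[[87,-101,15],-18,-1],[[116,-135,20],-25,-1],[[145,-169,25],-31,-1],[[174,-203,30],-38,-1],[[203,-236,35],-44,-1],[[232,-270,40],-50,-1],[[261,-304,45],-57,-1],[[290,-338,50],-63,-1],[[320,-371,55],-70,-1],[[350,-405,60],-76,-1]]'
python3 -m inch '[[[0,0,0],0,-1],[[0,0,0],0,-1],[[0,0,0],0,-1]]'
python3 - <<'E'
from h import *
im,K,R,t=cam("wrist"); save("w1.png",im); s=r.get_state()
print(s["tcp_pos"],np.degrees(np.arctan2(s["orientation"][1,1],s["orientation"][0,1])),s["joints"].round(0))
E
```

```text
clock: 2.7
tcp_pos: [0.5037, 0.1998, 0.2498]
orientation: [[0.007, 1.0, 0.001], [1.0, -0.007, 0.001], [0.001, 0.001, -1.0]]
force: [0.8, 1.4, 0.7]
gripper_width: 1.002
clock: 3.0
tcp_pos: [0.5029, 0.2009, 0.2495]
orientation: [[0.005, 1.0, -0.0], [1.0, -0.005, 0.001], [0.001, -0.0, -1.0]]
force: [0.0, 0.0, 0.5]
gripper_width: 1.003
[0.5026938  0.20124063 0.24951129] -0.22055022920847459 [-50.  15.  29.  98.  -8.  69. -19.]
```

View pics/w1.png

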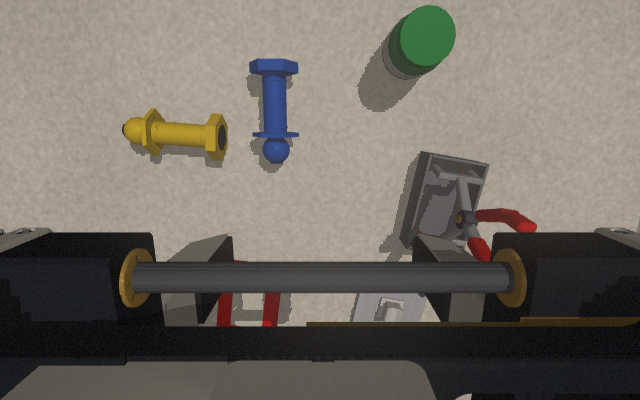

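```bash
python3 - <<'E'
from h import *
c=r.read_camera("wrist"); 
im,K,R,t=cam("wrist")
def blue(im): 
    h=cv2.cvtColor(im,cv2.COLOR_RGB2HSV); return ((h[...,0]>100)&(h[...,0]<130)&(h[...,1]>120)&(h[...,2]>40)).astype(np.uint8)
def info(m,K,R,t,x0,x1,y0,y1,ax):
    q=np.zeros_like(m);q[y0:y1,x0:x1]=m[y0:y1,x0:x1]
    for i in range(y0,y1) if ax==0 else range(x0,x1):
        w=np.nonzero(q[i] if ax==0 else q[:,i])[0]
        if len(w): print(i,w.min(),w.max(),end=' | ')
    print()
m=blue(im); info(m,K,R,t,230,310,50,170,0)
for p in((275.5,150),(274.5,100)): print(ray(K,R,t,*p,.025).round(4))
im,K,R,t=cam("top"); m=blue(im); info(m,K,R,t,165,235,210,250,1)
E
```

```text
59 258 283 | 60 257 287 | 61 258 290 | 62 257 294 | 63 258 297 | 64 257 297 | 65 258 297 | 66 258 297 | 67 258 297 | 68 258 297 | 69 258 297 | 70 264 297 | 71 289 297 | 72 293 297 | 74 271 274 | 75 273 273 | 76 269 275 | 77 267 277 | 78 265 283 | 79 264 284 | 80 264 285 | 81 264 283 | 82 264 284 | 83 264 285 | 84 264 285 | 85 264 285 | 86 264 285 | 87 264 285 | 88 264 285 | 89 264 285 | 90 265 285 | 91 265 285 | 92 264 285 | 93 264 285 | 94 264 285 | 95 264 285 | 96 264 285 | 97 264 285 | 98 264 285 | 99 264 285 | 100 264 285 | 101 264 285 | 102 264 285 | 103 264 285 | 104 265 285 | 105 265 285 | 106 264 285 | 107 265 285 | 108 265 285 | 109 265 285 | 110 264 285 | 111 264 285 | 112 265 285 | 113 265 285 | 114 265 285 | 115 265 285 | 116 265 285 | 117 265 285 | 118 265 286 | 119 265 286 | 120 265 286 | 121 266 286 | 122 266 286 | 123 265 286 | 124 265 285 | 125 265 286 | 126 265 286 | 127 265 286 | 128 266 286 | 129 265 286 | 130 265 286 | 131 265 286 | 132 266 286 | 133 260 298 | 134 259 298 | 135 260 298 | 136 260 294 | 137 261 288 | 142 271 277 | 143 267 287 | 144 265 287 | 145 264 288 | 146 264 288 | 147 264 288 | 148 264 288 | 149 264 288 | 150 264 288 | 151 264 287 | 152 265 288 | 153 266 287 | 154 266 286 | 155 267 286 | 156 267 286 | 157 269 284 | 158 270 284 | 159 272 281 | 160 277 278 | 
[0.4425 0.2322 0.025 ]
[0.4436 0.2923 0.025 ]
191 226 230 | 192 225 233 | 193 225 233 | 194 225 233 | 195 225 233 | 196 225 233 | 197 225 233 | 198 225 233 | 199 225 233 | 200 225 233 | 201 225 233 | 202 225 233 | 203 225 233 | 204 225 233 | 205 225 233 | 206 225 233 | 207 225 234 | 208 225 237 | 209 226 239 | 210 226 239 | 211 226 236 | 212 225 234 | 213 224 233 | 214 223 233 | 215 223 234 | 216 223 234 | 217 223 234 | 218 223 234 | 219 223 234 | 220 223 234 | 221 224 233 | 222 225 232 | 223 226 231 |
```

```bash
python3 -m inch '[[[-20,36,-40],0,-1],[[-40,72,-80],0,-1],[[-60,107,-120],0,-1],[[-60,107,-155],0,-1],[[-60,107,-190],0,-1],[[-60,107,-215],-1,-1],[[-60,107,-230],-1,-1],[[-60,107,-238],-1,-1],[[-60,107,-242],-1,-1],[[-60,107,-242],-1,-1],[[-60,107,-242],-1,-1]]' 30
python3 -m inch '[[[0,0,0],0,-0.2],[[0,0,0],0,0.2],[[0,0,0],0,0.6],[[0,0,0],0,1],[[0,0,0],0,1],[[0,0,0],0,1],[[0,0,0],0,1],[[0,0,0],0,1]]' 30
```

```text
clock: 4.3
tcp_pos: [0.4434, 0.3085, 0.0085]
orientation: [[0.022, 1.0, 0.001], [1.0, -0.022, 0.002], [0.002, 0.001, -1.0]]
force: [-0.1, -0.7, 1.2]
gripper_width: 1.0
clock: 5.1
tcp_pos: [0.4434, 0.3084, 0.0084]
orientation: [[0.022, 1.0, 0.001], [1.0, -0.022, 0.002], [0.002, 0.001, -1.0]]
force: [0.8, -0.6, 0.9]
gripper_width: 0.353
```

```bash
python3 -m inch '[[[0,0,0],0,1],[[0,0,5],0,1],[[0,0,30],0,1],[[0,0,70],0,1],[[0,0,110],0,1],[[0,0,140],0,1],[[0,0,140],0,1]]'
python3 - <<'E'
from h import *
a=cam("top")[0][138:210,285:405]; b=cam("scene")[0][165:270,240:340]
w=cam("wrist")[0][0:330,100:540]
o=np.zeros((600,800,3),np.uint8)
a=cv2.resize(a,(480,288),interpolation=cv2.INTER_CUBIC);b=cv2.resize(b,(300,315),interpolation=cv2.INTER_CUBIC)
o[:288,:480]=a;o[:315,490:790]=b;o[290:600,:413]=cv2.resize(w,(413,310));save("c.png",o)
E
```

```text
clock: 5.8
tcp_pos: [0.4458, 0.3099, 0.1529]
orientation: [[0.022, 1.0, 0.006], [1.0, -0.022, 0.007], [0.007, 0.006, -1.0]]
force: [0.1, 1.1, -0.8]
gripper_width: 0.006
```

View pics/c.png

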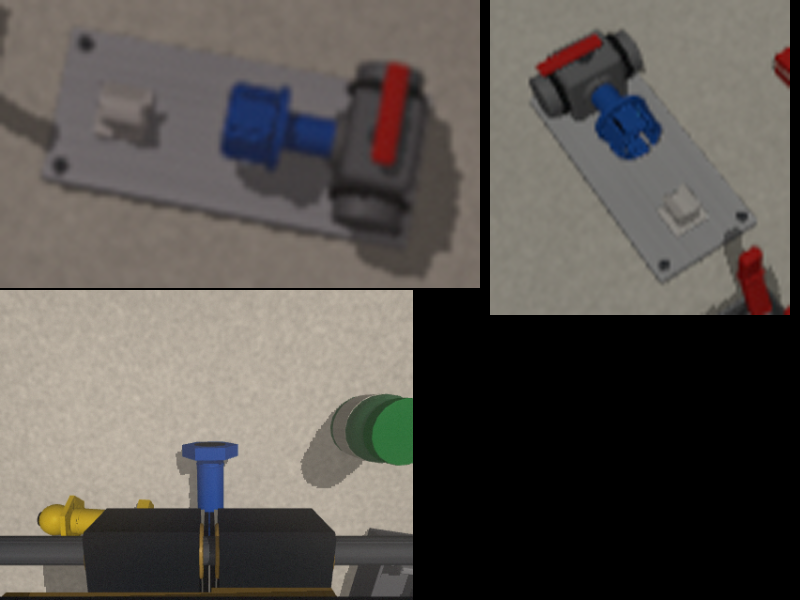

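```bash
python3 - <<'E'
from h import *
im,K,R,t=cam("wrist")
h=cv2.cvtColor(im,cv2.COLOR_RGB2HSV);m=((h[...,0]>100)&(h[...,0]<130)&(h[...,1]>120)&(h[...,2]>40))
for i in range(155,245,4):
    w=np.nonzero(m[i,260:380])[0]+260
    if len(w): print(i,w.min(),w.max(),ray(K,R,t,(w.min()+w.max())/2,i,.025).round(4))
im,K,R,t=cam("top")
h=cv2.cvtColor(im,cv2.COLOR_RGB2HSV);m=((h[...,0]>100)&(h[...,0]<130)&(h[...,1]>120)&(h[...,2]>40))
print(np.nonzero(m[200:250,160:240].any(0))[0][[0,-1]]+160,np.nonzero(m[200:250,160:240].any(1))[0][[0,-1]]+200)
for th in ("socket","v_rest"): print(th,r.masks_of("top",th)[0]["rect"])
E
python3 -m inch '[[[0,0,0],0,-1],[[0,0,0],0,-1],[[0,0,0],0,-1],[[0,0,0],0,-1],[[0,0,0],0,-1]]' 40
```

```text
167 311 353 [0.4516 0.3315 0.025 ]
171 308 353 [0.4501 0.3277 0.025 ]
175 308 353 [0.45   0.3238 0.025 ]
179 308 343 [0.4451 0.3199 0.025 ]
183 319 329 [0.4436 0.316  0.025 ]
187 312 338 [0.4445 0.312  0.025 ]
191 312 338 [0.4444 0.308  0.025 ]
195 312 338 [0.4443 0.304  0.025 ]
199 312 338 [0.4442 0.2999 0.025 ]
203 312 338 [0.4442 0.2958 0.025 ]
207 312 338 [0.4441 0.2917 0.025 ]
211 311 338 [0.4435 0.2876 0.025 ]
215 312 338 [0.4439 0.2834 0.025 ]
219 312 338 [0.4438 0.2792 0.025 ]
223 312 338 [0.4438 0.275  0.025 ]
227 312 338 [0.4437 0.2708 0.025 ]
231 312 338 [0.4436 0.2665 0.025 ]
235 318 327 [0.441  0.2623 0.025 ]
239 322 323 [0.4409 0.258  0.025 ]
243 323 323 [0.4413 0.2536 0.025 ]
[172 223] [218 239]
socket [295.9, 146.2, 394.8, 200.6]
v_rest [299.0, 146.4, 390.7, 202.6]
clock: 6.65
tcp_pos: [0.4428, 0.3079, 0.1474]
orientation: [[0.022, 1.0, -0.0], [1.0, -0.022, 0.0], [0.0, -0.0, -1.0]]
force: [0.3, -0.1, 0.1]
gripper_width: 0.388
```

```bash
python3 -m inch '[[[1,0,0],0,-1],[[1,0,0],0,-1],[[1,0,0],0,-1],[[1,0,0],0,-1],[[1,0,-40],0,-1],[[1,0,-80],0,-1],[[1,0,-110],0,-1],[[1,0,-130],0,-1],[[1,0,-140],0,-1],[[1,0,-140],0,-1],[[1,0,-140],0,-1]]' 40
python3 -m inch '[[[0,0,0],0,1],[[0,0,0],0,1],[[0,0,0],0,1],[[0,0,0],0,1],[[0,0,0],0,1],[[0,0,0],0,1],[[0,0,0],0,1],[[0,0,0],0,1],[[0,0,0],0,1],[[0,0,0],0,1]]' 40
python3 -m inch '[[[0,0,0],0,1],[[0,0,0],0,1]]' 40
```

```text
clock: 7.75
tcp_pos: [0.4444, 0.3082, 0.0081]
orientation: [[0.022, 1.0, 0.0], [1.0, -0.022, 0.001], [0.001, 0.0, -1.0]]
force: [0.1, -0.1, 0.2]
gripper_width: 0.998
clock: 8.75
tcp_pos: [0.4444, 0.3082, 0.0081]
orientation: [[0.022, 1.0, 0.0], [1.0, -0.022, 0.001], [0.001, 0.0, -1.0]]
force: [0.6, 0.3, -0.5]
gripper_width: 0.176
clock: 8.95
tcp_pos: [0.4444, 0.3082, 0.0081]
orientation: [[0.022, 1.0, 0.0], [1.0, -0.022, 0.001], [0.001, 0.0, -1.0]]
force: [-0.7, -0.3, -0.2]
gripper_width: 0.019
```

```bash
python3 - <<'E'
from h import *
w=cam("wrist")[0]
s=cam("scene")[0][170:320,360:500];a=cam("top")[0][190:270,150:250]
o=np.zeros((600,800,3),np.uint8)
o[:300,:480]=cv2.resize(w,(480,300));o[300:,:320]=cv2.resize(s,(320,300))[:300];o[300:588,330:690]=cv2.resize(a,(360,288));save("d.png",o)
print(r.get_state()["gripper_width"])
E
```

```text
0.007321040430274164
```

View pics/d.png

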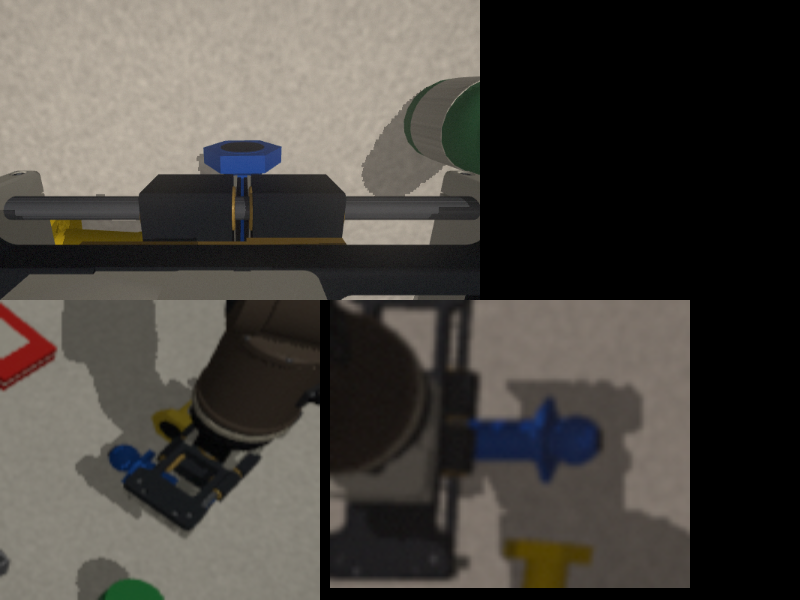

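```bash
python3 - <<'E'
from h import *
s=r.get_state();p=s["tcp_pos"];print(p,s["joints"])
A=[]
for n in("scene","top","wrist"):
    im,K,R,t=cam(n);im=im.copy()
    q=proj(K,R,t,p).round(1);g=proj(K,R,t,p+[0,0,.019]).round(1);b=proj(K,R,t,[.442,.233,.025]).round(1);print(n,q,g,b)
    x,y=q.astype(int)
    k=1 if n=="wrist" else 3
    im=cv2.resize(im,None,fx=k,fy=k,interpolation=cv2.INTER_NEAREST)
    for z,c in((q,(0,255,0)),(g,(255,255,0)),(b,(255,0,255))): cv2.circle(im,tuple(int(v*k) for v in z),3,c,1)
    A.append(im[max(0,y*k-150):,max(0,x*k-190):][:300,:390])
o=np.zeros((600,800,3),np.uint8)
for i,a in enumerate(A): o[300*(i//2):300*(i//2)+a.shape[0],400*(i%2):400*(i%2)+a.shape[1]]=a
save("e.png",o)
E
```

```text
[0.44436298 0.30819294 0.00808475] [-55.09218014  30.9441121   20.34069056 113.94106118 -16.9623066
  37.89985012 -25.18566246]
scene [439.2 271.6] [441.1 268.3] [415.6 248.9]
top [187.4 228.3] [185.2 227.4] [217.1 228.4]
wrist [324.1 231.6] [324.3 242.6] [322.9 353.7]
```

View pics/e.png

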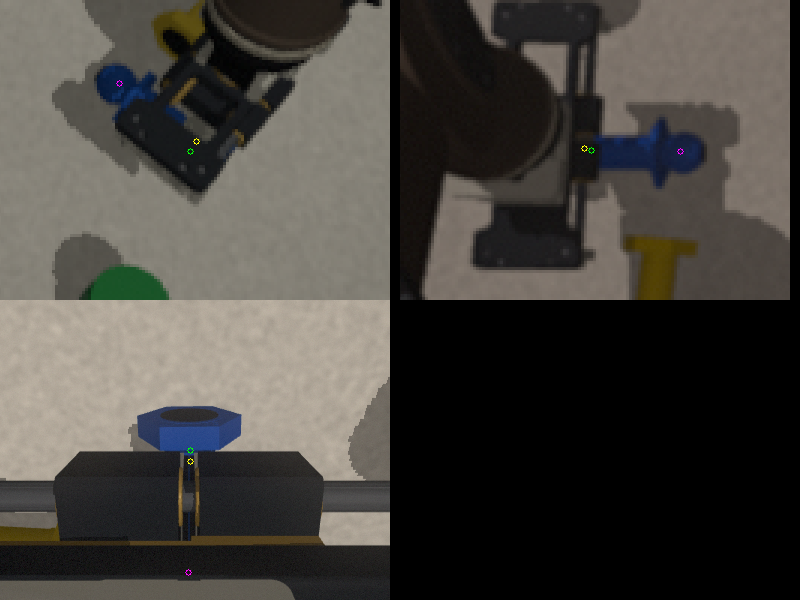

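```bash
python3 -m inch '[[[0,0,0],0,-1],[[0,0,0],0,-1],[[0,0,0],0,-1],[[0,0,0],0,-1],[[0,0,0],0,-1],[[0,0,0],0,-1],[[0,0,0],0,-1],[[0,0,0],0,-1],[[0,0,0],0,-1],[[0,0,0],0,-1],[[0,0,-6],0,-1],[[0,0,-6],0,-1]]' 40
python3 -m inch '[[[0,0,-2],0,-1],[[0,0,-3],0,-1],[[0,0,-3],0,-1]]'
python3 - <<'E'
from h import *
im,K,R,t=cam("wrist");im0=cv2.imread("pics/w1.png")[:,:,::-1]
o=np.vstack([im0[200:350],im[150:350]]);save("f.png",o);p=r.get_state();print(p["force"],p["torque"])
for k in(0,.01,.02,.03,.05):
  for sx in(-1,1):
    print(k,[proj(K,R,t,p["tcp_pos"]+p["orientation"]@np.array([x,sx*.046,-k])).round(0) for x in(-.0095,.0095)])
E
```

```text
clock: 10.45
tcp_pos: [0.4439, 0.3079, 0.0014]
orientation: [[0.022, 1.0, -0.0], [1.0, -0.022, 0.0], [0.0, -0.0, -1.0]]
force: [-0.1, 0.5, -0.0]
gripper_width: 0.98
clock: 10.75
tcp_pos: [0.4438, 0.3079, -0.0019]
orientation: [[0.022, 1.0, -0.001], [1.0, -0.022, -0.0], [-0.0, -0.001, -1.0]]
force: [-0.0, -0.7, -0.3]
gripper_width: 1.0
[ 0.36410281 -0.46242357  0.64404975] [-0.10050916  0.01506359  0.013573  ]
0 [array([251., 246.]), array([250., 217.])]
0 [array([397., 246.]), array([399., 217.])]
0.01 [array([248., 252.]), array([246., 222.])]
0.01 [array([401., 252.]), array([403., 222.])]
0.02 [array([244., 259.]), array([242., 227.])]
0.02 [array([405., 259.]), array([407., 227.])]
0.03 [array([240., 266.]), array([237., 233.])]
0.03 [array([409., 267.]), array([412., 233.])]
0.05 [array([230., 284.]), array([227., 248.])]
0.05 [array([420., 284.]), array([423., 248.])]
```

View pics/f.png

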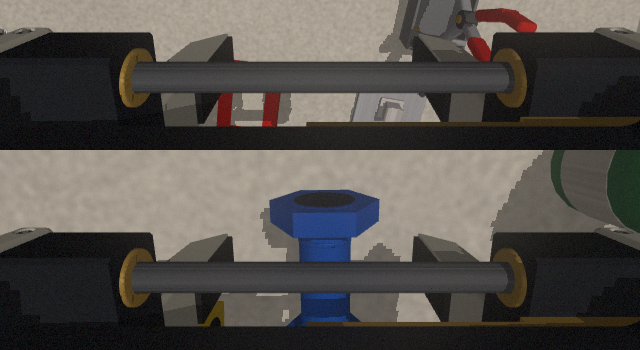

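```bash
python3 -m inch '[[[0,0,-6],0,-1],[[0,0,-12],0,-1],[[0,0,-16],0,-1],[[0,0,-20],0,-1],[[0,0,-22],0,-1],[[0,0,-22],0,-1]]'
python3 -m inch '[[[0,0,0],0,1],[[0,0,0],0,1],[[0,0,0],0,1],[[0,0,0],0,1],[[0,0,0],0,1],[[0,0,0],0,1],[[0,0,0],0,1],[[0,0,0],0,1],[[0,0,0],0,1],[[0,0,0],0,1],[[0,0,0],0,1]]' 40
```

```text
clock: 11.4
tcp_pos: [0.4437, 0.3077, -0.0241]
orientation: [[0.022, 1.0, -0.001], [1.0, -0.022, -0.0], [-0.0, -0.001, -1.0]]
force: [0.1, -0.2, 0.3]
gripper_width: 0.998
clock: 12.5
tcp_pos: [0.4438, 0.3077, -0.0241]
orientation: [[0.022, 1.0, -0.001], [1.0, -0.022, -0.0], [-0.0, -0.001, -1.0]]
force: [0.7, -0.5, 0.2]
gripper_width: 0.294
```

```bash
python3 -m inch '[[[0,0,10],0,1],[[0,0,40],0,1],[[0,0,80],0,1],[[0,0,120],0,1],[[0,0,160],0,1],[[5,-20,200],0,1],[[15,-60,230],0,1],[[27,-100,230],0,1],[[40,-140,230],0,1],[[54,-180,230],0,1],[[68,-220,230],0,1],[[82,-260,230],0,1]]'
python3 -m inch '[[[14,-40,0],0,1],[[28,-80,0],0,1],[[42,-120,0],0,1],[[54,-160,0],0,1],[[54,-168,0],0,1],[[54,-168,0],0,1],[[54,-168,0],0,1]]'
python3 - <<'E'
from h import *
im,K,R,t=cam("wrist");save("w2.png",im);a,K2,R2,t2=cam("top")
o=np.zeros((600,800,3),np.uint8);o[:400,:640]=im
o[400:600,:333]=cv2.resize(a[138:210,285:405],(333,200),interpolation=cv2.INTER_CUBIC);save("g.png",o)
s=r.get_state();print(s["tcp_pos"],s["gripper_width"],s["joints"])
for p in((303,145.5),(295.75,183.75)):print(ray(K2,R2,t2,*p,.01).round(3))
for p in((285+312/4,138+133/4),(285+235/4,138+121/4)):print(ray(K2,R2,t2,*p,.045).round(3))
E
```

```text
clock: 13.7
tcp_pos: [0.5257, 0.046, 0.2067]
orientation: [[0.022, 1.0, -0.001], [1.0, -0.022, 0.0], [0.0, -0.001, -1.0]]
force: [-0.2, 0.0, -1.2]
gripper_width: 0.291
clock: 14.4
tcp_pos: [0.5794, -0.1206, 0.2067]
orientation: [[0.021, 1.0, -0.001], [1.0, -0.021, 0.001], [0.001, -0.001, -1.0]]
force: [1.4, 0.6, -1.5]
gripper_width: 0.294
[ 0.57958548 -0.11975666  0.20668577] 0.29468985685369314 [-18.49640173  23.13849651  35.63870309  95.56087288 -14.58998346
  66.0693128   19.83176542]
[0.652 0.029 0.01 ]
[0.554 0.047 0.01 ]
[ 0.576 -0.116  0.045]
[ 0.584 -0.07   0.045]
```

View pics/g.png

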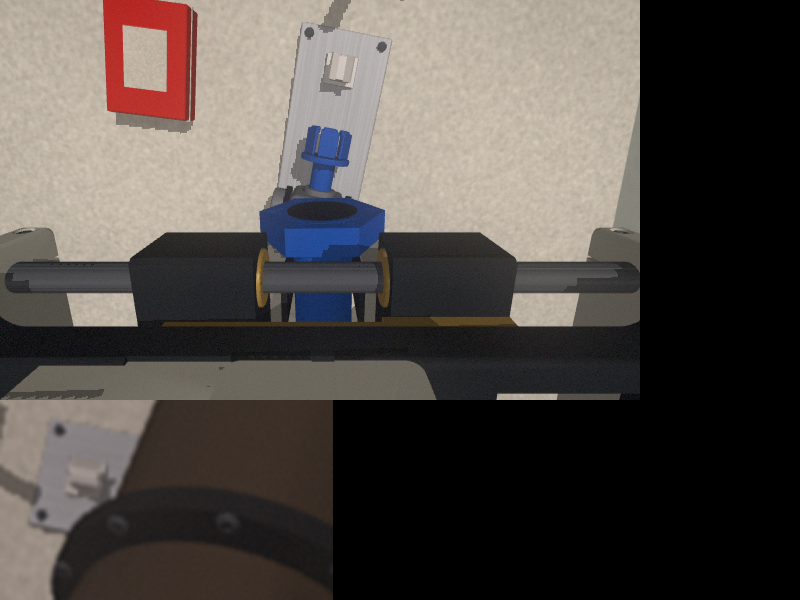

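```bash
python3 - <<'E'
from h import *
im,K,R,t=cam("wrist")
h=cv2.cvtColor(im,cv2.COLOR_RGB2HSV);m=((h[...,0]>100)&(h[...,0]<130)&(h[...,1]>120)&(h[...,2]>40))
for i in range(124,194,3):
    w=np.nonzero(m[i,290:370])[0]+290
    if len(w): print(i,w.min(),w.max(),ray(K,R,t,(w.min()+w.max()+1)/2,i+.5,.045).round(4))
for n,p in dict(TL=(302,23),TR=(391,40),s1=(309,32.5),s2=(382,46.5)).items(): print(n,ray(K,R,t,*p,.01).round(4))
b=cv2.resize(im[15:200,270:400],None,fx=3.2,fy=3.2,interpolation=cv2.INTER_CUBIC)
save("i.png",b)
E
```

```text
127 312 318 [ 0.5721 -0.0598  0.045 ]
130 309 335 [ 0.5794 -0.0631  0.045 ]
133 309 348 [ 0.5862 -0.0663  0.045 ]
136 307 350 [ 0.5862 -0.0694  0.045 ]
139 307 350 [ 0.5861 -0.0725  0.045 ]
142 306 349 [ 0.585  -0.0756  0.045 ]
145 306 349 [ 0.585  -0.0788  0.045 ]
148 305 348 [ 0.5838 -0.0819  0.045 ]
151 305 348 [ 0.5838 -0.0851  0.045 ]
154 305 347 [ 0.5832 -0.0883  0.045 ]
157 304 346 [ 0.5821 -0.0915  0.045 ]
160 306 335 [ 0.5772 -0.0946  0.045 ]
163 314 347 [ 0.5879 -0.098   0.045 ]
166 314 346 [ 0.5873 -0.1013  0.045 ]
169 313 333 [ 0.5797 -0.1044  0.045 ]
172 312 333 [ 0.5791 -0.1077  0.045 ]
175 311 332 [ 0.5779 -0.1109  0.045 ]
178 311 331 [ 0.5773 -0.1142  0.045 ]
181 310 331 [ 0.5767 -0.1176  0.045 ]
184 310 330 [ 0.5761 -0.1209  0.045 ]
187 309 330 [ 0.5755 -0.1242  0.045 ]
190 315 329 [ 0.5782 -0.1276  0.045 ]
TL [0.5594 0.0489 0.01  ]
TR [0.6555 0.0304 0.01  ]
s1 [0.5667 0.0395 0.01  ]
s2 [0.6459 0.0241 0.01  ]
```

View pics/i.png

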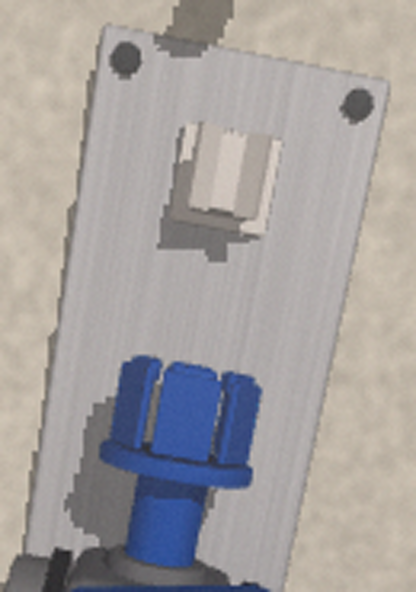

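```bash
python3 - <<'E'
from h import *
im,K,R,t=cam("wrist")
u=np.array([.190,.982,0]);u/=np.linalg.norm(u)
S=np.array([.586,-.0744,.045]);L=np.array([u[1],-u[0],0])
for n,p,z in(("rest",(342.5,71),.03),("tip top finger",(329.4,129.4),.064),("flange",(325.5,160.3),.045),("neck/valve",(270+162/3.2,15+562/3.2),.052)):
    X=ray(K,R,t,*p,z);print(n,X.round(4),"along %.1f lat %.1f"%tuple(1e3*np.array([(X-S)@u,(X-S)@L])))
K2=cam("top")
for n,p,z in(("rest",(316,166),.03),("flange rear?",(285+285/4,138+127/4),.045),("mouth",(285+228/4,138+120/4),.045)):
    X=ray(*K2[1:],*p,z);print(n,X.round(4),"along %.1f lat %.1f"%tuple(1e3*np.array([(X-S)@u,(X-S)@L])))
s=r.get_state();a=-np.array(s["orientation"])[:,0]
print("yaw turn",np.degrees(np.arctan2(-u[1],-u[0])-np.arctan2(a[1],a[0])))
for d in(.033,.024): print(d,(1e3*(S+u*(d+.075)-s["tcp_pos"])).round(1))
# scene overlay of model points
sc=cam("scene");o=sc[0].copy();o=cv2.resize(o[165:270,240:340],None,fx=5,fy=5,interpolation=cv2.INTER_CUBIC)
for d in(-.053,-.023,0,.014,.062,.088):
    q=(proj(*sc[1:],S+u*d)-[240,165])*5;cv2.circle(o,tuple(q.astype(int)),3,(255,255,0),-1)
save("j.png",o)
E
```

```text
rest [ 0.6017 -0.0029  0.03  ] along 73.2 lat 1.8
tip top finger [ 0.5864 -0.0617  0.064 ] along 12.6 lat -2.0
flange [ 0.5822 -0.0946  0.045 ] along -20.6 lat 0.1
neck/valve [ 0.5763 -0.1264  0.052 ] along -52.9 lat 0.4
rest [ 0.5935 -0.0035  0.03  ] along 71.0 lat -6.1
flange rear? [ 0.5801 -0.1003  0.045 ] along -26.5 lat -0.9
mouth [ 0.5845 -0.066   0.045 ] along 8.0 lat -3.1
yaw turn -9.81336218200626
0.033 [  26.8  152.1 -161.7]
0.024 [  25.1  143.2 -161.7]
```

View pics/j.png

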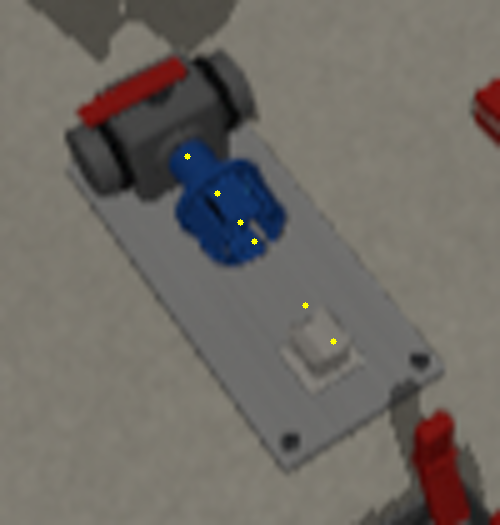

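```bash
python3 - <<'E'
from h import *
T=cam("top")[1:]
f=lambda x,y,z:ray(*T,140+x*.3667,100+y*.3667,z).round(4)
print("handles",f(238,38,.195),f(303,46,.195))
print("caddy",[f(*p,.04) for p in((240,66),(378,83),(365,170),(228,140))])
s=r.get_state();print("camera offset",np.array(r.read_camera("wrist")["T_tool_cam"]).round(3))
E
python3 -m inch '[[[5,26,-10],-2,1],[[10,52,-20],-4,1],[[15,78,-30],-6,1],[[20,104,-40],-8,1],[[25,130,-50],-10,1],[[27,154,-60],-10,1],[[27,154,-60],-10,1],[[27,154,-60],-10,1]]'
```

```text
handles [0.6636 0.1832 0.195 ] [0.6571 0.1332 0.195 ]
caddy [array([0.697 , 0.2121, 0.04  ]), array([0.6809, 0.0879, 0.04  ]), array([0.6002, 0.0986, 0.04  ]), array([0.628 , 0.2206, 0.04  ])]
camera offset [[ 0.001 -0.969 -0.249  0.068]
 [ 1.     0.001 -0.    -0.001]
 [ 0.    -0.249  0.969 -0.195]
 [ 0.     0.     0.     1.   ]]
clock: 15.6
tcp_pos: [0.6066, 0.0332, 0.1464]
orientation: [[0.193, 0.981, -0.001], [0.981, -0.193, 0.0], [-0.0, -0.001, -1.0]]
force: [-0.3, -0.8, -0.4]
gripper_width: 0.293
```

```bash
python3 -m inch '[[[1,0,-30],-1,1],[[1,0,-60],-1,1],[[1,0,-85],-1,1],[[1,0,-105],-1,1],[[1,0,-115],-1,1],[[1,0,-115],-1,1]]'
python3 -m inch '[[[0,0,-8],0,1],[[0,0,-16],0,1],[[0,0,-22],0,1],[[0,0,-27],0,1],[[0,0,-31],0,1],[[0,0,-31],0,1],[[0,0,-31],0,1]]'
python3 - <<'E'
from h import *
im,K,R,t=cam("wrist");sc=cam("scene")
o=np.zeros((600,800,3),np.uint8);o[:330,:640]=im[:330]
o[332:600,:400]=cv2.resize(sc[0][165:285,230:410],(400,268),interpolation=cv2.INTER_CUBIC);save("k.png",o)
E
```

```text
clock: 16.2
tcp_pos: [0.6069, 0.0321, 0.0308]
orientation: [[0.211, 0.977, -0.003], [0.977, -0.211, -0.0], [-0.001, -0.002, -1.0]]
force: [-0.3, 0.8, -1.1]
gripper_width: 0.292
clock: 16.9
tcp_pos: [0.607, 0.0321, -0.0002]
orientation: [[0.211, 0.977, -0.003], [0.977, -0.211, -0.0], [-0.001, -0.002, -1.0]]
force: [0.8, 0.3, -0.7]
gripper_width: 0.292
```

View pics/k.png

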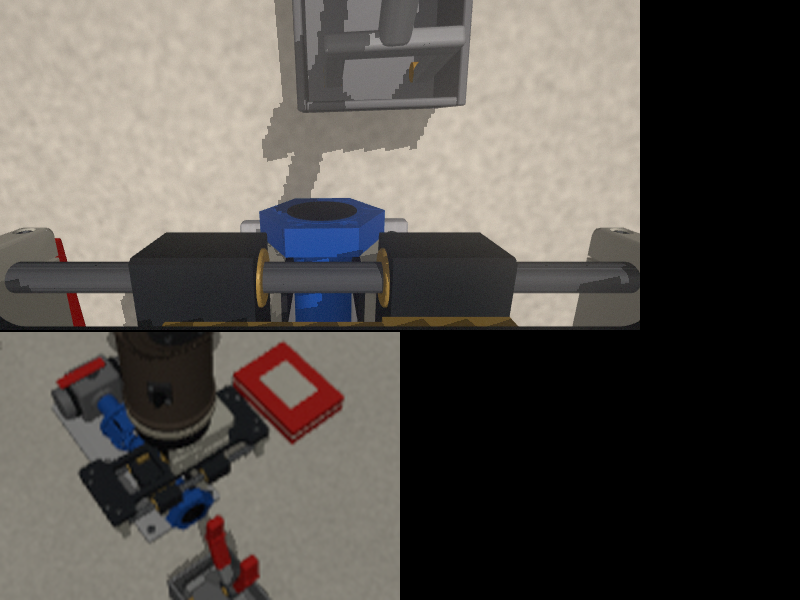

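```bash
python3 -m inch '[[[0,-1,0],1,1],[[-0.6,-3,0],1,1],[[-1,-5,0],1,1],[[-1.4,-7,0],1,1],[[-1.8,-9,0],1,1],[[-2,-10,0],1,1],[[-2,-10,-1],1,1],[[-2,-10,-2],1,1],[[-2,-10,-3],1,1],[[-2,-10,-3],1,1]]'
python3 -m inch '[[[0,0,0],0,0],[[0,0,0],0,0],[[0,0,0],0,0],[[0,0,0],0,0],[[0,0,0],0,0],[[0,0,0],0,0]]'
python3 - <<'E'
from h import *
im,K,R,t=cam("wrist");save("w3.png",im)
h=cv2.cvtColor(im,cv2.COLOR_RGB2HSV);m=((h[...,0]>100)&(h[...,0]<130)&(h[...,1]>120)&(h[...,2]>40))
for i in range(195,325,6):
    w=np.nonzero(m[i,230:410])[0]+230
    if len(w): print(i,w.min(),w.max(),end=' | ')
print(r.get_state()["force"])
E
```

```text
clock: 18.0
tcp_pos: [0.6051, 0.0222, -0.0031]
orientation: [[0.194, 0.981, -0.002], [0.981, -0.194, -0.0], [-0.001, -0.002, -1.0]]
force: [0.4, -0.5, -1.3]
gripper_width: 0.294
clock: 18.6
tcp_pos: [0.6051, 0.0222, -0.0031]
orientation: [[0.194, 0.981, -0.002], [0.981, -0.194, -0.0], [-0.001, -0.002, -1.0]]
force: [-0.0, 0.8, 0.4]
gripper_width: 0.502
201 342 360 | 207 269 376 | 213 262 385 | 219 262 385 | 225 262 385 | 231 263 384 | 237 267 380 | 243 274 374 | 249 281 366 | 255 294 353 | 261 295 352 | 297 296 351 | 303 296 351 | 309 296 351 | 315 296 350 | 321 296 350 | [ 0.05606312 -0.51158189  0.78756515]
```

```bash
python3 -m inch '[[[0,0,5],0,0],[[0,0,15],0,0],[[0,0,35],0,-0.3],[[0,0,65],0,-0.3],[[0,0,105],0,-0.3],[[0,0,145],0,-0.3],[[0,-30,175],0,-0.3],[[4,-65,205],0,-1],[[7,-90,210],0,-1],[[10,-110,210],0,-1],[[10,-110,210],0,-1],[[10,-110,210],0,-1]]'
python3 - <<'E'
from h import *
im,K,R,t=cam("wrist");save("w4.png",im)
S=np.array([.586,-.0744,.045]);u=np.array([.19,.982,0])
o=im.copy()
o=cv2.resize(o[0:240,230:470],None,fx=2.5,fy=2.5,interpolation=cv2.INTER_CUBIC)
for d in(0,.014,.024,.062,.088):
    q=(proj(K,R,t,S+u*d)-[230,0])*2.5;cv2.circle(o,tuple(q.astype(int)),2,(255,255,0),-1)
save("l.png",o);print(r.get_state()["tcp_pos"])
E
```

```text
clock: 19.85
tcp_pos: [0.6149, -0.0878, 0.2074]
orientation: [[0.195, 0.981, -0.002], [0.981, -0.195, -0.0], [-0.001, -0.002, -1.0]]
force: [-0.8, 0.7, -0.4]
gripper_width: 0.988
[ 0.61495989 -0.08683238  0.2070833 ]
```

View pics/l.png

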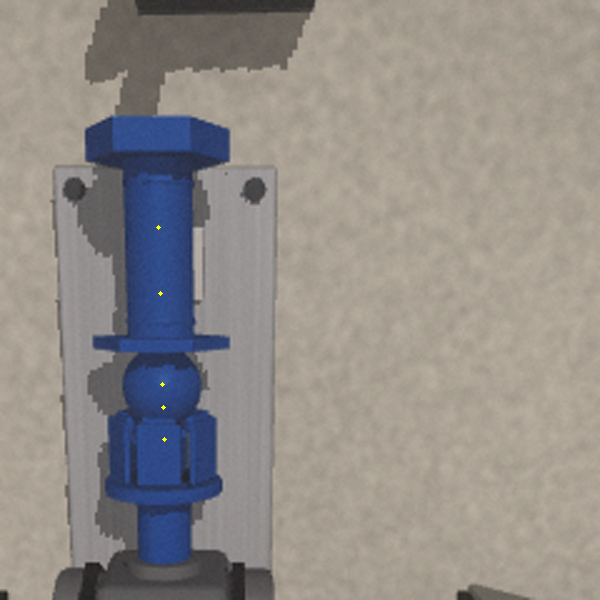

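```bash
python3 - <<'E'
from h import *
C={n:cam(n) for n in("top","scene")}
def reds(im):
    h=cv2.cvtColor(im,cv2.COLOR_RGB2HSV);m=(((h[...,0]<8)|(h[...,0]>172))&(h[...,1]>120)&(h[...,2]>50)).astype(np.uint8)
    n,l,s,c=cv2.connectedComponentsWithStats(m); return [(s[i].tolist(),c[i].round(1).tolist()) for i in range(1,n) if s[i][4]>12],l
for n,(im,K,R,t) in C.items(): 
    b,l=reds(im)
    for s,c in b: print(n,s,c)
f=lambda n,u,v,z:ray(*C[n][1:],u,v,z).round(4)
print("top tips",f("top",227.3,113.5,.194),f("top",251,116.5,.194))
print("scene tips",f("scene",327,250,.194),f("scene",344,268,.194))
print("tri",tri([(*C["top"][1:],251,116.5),(*C["scene"][1:],327,250)]).round(4),tri([(*C["top"][1:],227.3,113.5),(*C["scene"][1:],344,268)]).round(4))
cf=[(240,66),(378,83),(365,170),(228,140)]
E
```

```text
top [225, 112, 15, 18, 123] [231.7, 121.1]
top [248, 115, 7, 17, 92] [250.8, 123.1]
scene [48, 66, 60, 35, 1214] [77.8, 83.1]
scene [335, 170, 50, 45, 926] [359.1, 192.0]
scene [255, 176, 22, 15, 116] [265.8, 182.9]
scene [322, 247, 12, 24, 179] [327.5, 258.8]
scene [335, 265, 12, 17, 120] [340.7, 272.9]
top tips [0.6649 0.1834 0.194 ] [0.6583 0.1336 0.194 ]
scene tips [0.6566 0.1353 0.194 ] [0.6623 0.1858 0.194 ]
tri [0.6575 0.1344 0.1945] [0.6637 0.1844 0.1949]
```

```bash
python3 -m inch '[[[4,20,10],-7,-1],[[8,41,20],-14,-1],[[12,61,20],-22,-1],[[16,82,20],-29,-1],[[20,102,20],-37,-1],[[24,124,20],-44,-1],[[28,145,20],-52,-1],[[32,166,20],-59,-1],[[36,187,20],-67,-1],[[40,210,20],-75,-1],[[44,230,20],-83,-1],[[46,246,20],-86,-1]]'
python3 -m inch '[[[0,0,0],0,-1],[[0,0,0],0,-1],[[0,0,0],0,-1]]'
python3 - <<'E'
from h import *
C={n:cam(n) for n in("top","wrist")}
s=r.get_state();print(s["tcp_pos"],np.degrees(np.arctan2(s["orientation"][1,1],s["orientation"][0,1])),s["joints"].round(0))
im,K,R,t=C["wrist"]
h=cv2.cvtColor(im,cv2.COLOR_RGB2HSV);m=(((h[...,0]<8)|(h[...,0]>172))&(h[...,1]>120)&(h[...,2]>50)).astype(np.uint8)
n,l,q,c=cv2.connectedComponentsWithStats(m)
for i in range(1,n):
    if q[i][4]>30: print(q[i],c[i].round(1))
for p in((.6575,.1344,.194),(.6637,.1844,.194),(.6606,.1594,.165)):print(proj(K,R,t,p).round(1))
save("w5.png",im)
E
```

```text
clock: 21.2
tcp_pos: [0.6605, 0.1631, 0.2261]
orientation: [[0.992, -0.125, -0.001], [-0.125, -0.992, 0.003], [-0.001, -0.003, -1.0]]
force: [-0.0, -0.3, -0.1]
gripper_width: 0.999
clock: 21.5
tcp_pos: [0.6603, 0.1621, 0.2262]
orientation: [[0.992, -0.125, -0.001], [-0.125, -0.992, 0.003], [-0.001, -0.003, -1.0]]
force: [-0.4, -0.2, -0.1]
gripper_width: 1.003
[0.66046389 0.16175248 0.22646102] -97.23408200885996 [-50.  38.  58.  81. -32.  78. -88.]
[285 185  31  39 748] [298.  202.5]
[335 186  32  40 788] [351.8 204.3]
[618 192  22  39 559] [629.6 210.8]
[410 312  28  10 151] [422.7 314.9]
[414 319  27   3  62] [425.8 320.3]
[362.5 213. ]
[292.1 213. ]
[326.9 203. ]
```

```bash
python3 -m inch '[[[0,-2,-20],0,-1],[[0,-2,-45],0,-1],[[0,-2,-70],0,-1],[[0,-2,-90],0,-1],[[0,-2,-103],0,-1],[[0,-2,-113],0,-1],[[0,-2,-113],0,-1],[[0,-2,-113],0,-1]]'
python3 -m inch '[[[0,0,0],0,-0.2],[[0,0,0],0,-0.2],[[0,0,0],0,-0.2],[[0,0,0],0,-0.2],[[0,0,0],0,-0.2],[[0,0,0],0,-0.2],[[0,0,0],0,-0.2]]' 40
```

```text
clock: 22.4
tcp_pos: [0.661, 0.1595, 0.1142]
orientation: [[0.992, -0.126, 0.0], [-0.126, -0.992, 0.003], [-0.0, -0.003, -1.0]]
force: [-0.3, 0.4, 0.4]
gripper_width: 1.006
clock: 23.1
tcp_pos: [0.663, 0.159, 0.1175]
orientation: [[0.992, -0.126, 0.005], [-0.126, -0.992, 0.004], [0.004, -0.005, -1.0]]
force: [-3.3, -0.3, 21.1]
gripper_width: 0.603
```

```bash
python3 -m inch '[[[-1,0,2],0,-0.22],[[-2,0,4],0,-0.22],[[-2,0,8],0,-0.24],[[-2,0,8],0,-0.24],[[-2,0,8],0,-0.24]]' 40
python3 -m inch '[[[0,0,20],0,-0.24],[[0,0,50],0,-0.24],[[0,0,85],0,-0.24],[[0,0,115],0,-0.24],[[0,0,135],0,-0.24],[[0,0,135],0,-0.24],[[0,0,135],0,-0.24],[[0,0,135],0,-0.24]]' 40
python3 - <<'E'
from h import *
im,K,R,t=cam("wrist");save("w6.png",im);s=r.get_state()
h=cv2.cvtColor(im,cv2.COLOR_RGB2HSV);m=(((h[...,0]<8)|(h[...,0]>172))&(h[...,1]>120)&(h[...,2]>50)).astype(np.uint8)
n,l,q,c=cv2.connectedComponentsWithStats(m)
for i in range(1,n):
    if q[i][4]>30: print("red",q[i],c[i].round(1))
m=((h[...,0]>12)&(h[...,0]<28)&(h[...,1]>110)&(h[...,2]>60)).astype(np.uint8)
n,l,q,c=cv2.connectedComponentsWithStats(m)
for i in range(1,n):
    if q[i][4]>15: print("brass",q[i],c[i].round(1))
tp=np.array(s["tcp_pos"]);O=np.array(s["orientation"])
# expected jaw noses: grip 19 behind true tip (tip=tcp -33mm along z_tool)
for x in(-.023,.023):
  for y in(-.0375,.0375):
    print("nose exp",proj(K,R,t,tp+O@np.array([x,y,-.052+.158])).round(1))
for y in(-.025,.025):print("tip exp",proj(K,R,t,tp+O@np.array([0,y,-.052-.030])).round(1))
for n in("top","scene"):
    c=cam(n);print(n,[ (d["p"],d["rect"]) for d in r.masks_of(n,"pliers_grip")[:2]])
    save(n+"6.png",c[0])
E
```

```text
clock: 23.6
tcp_pos: [0.6608, 0.1592, 0.1251]
orientation: [[0.992, -0.126, 0.004], [-0.126, -0.992, 0.004], [0.004, -0.004, -1.0]]
force: [-0.1, 0.3, -1.1]
gripper_width: 0.622
clock: 24.4
tcp_pos: [0.66, 0.1594, 0.2582]
orientation: [[0.992, -0.126, 0.002], [-0.126, -0.992, 0.003], [0.001, -0.004, -1.0]]
force: [-0.4, 0.8, -2.6]
gripper_width: 0.623
red [588 186  27  51 639] [601.7 208.7]
red [ 261  224   49   38 1267] [288.1 245.4]
red [ 336  226   48   36 1183] [356.2 246.4]
red [258 293  26  19 442] [270.3 301.2]
red [361 293  27  23 536] [373.7 302.8]
brass [279 166   4  10  24] [281.  169.4]
brass [365 169   7  10  37] [366.9 172.9]
brass [316 208  15   6  72] [323.2 210.6]
brass [193 248  23  59 694] [201.2 277.4]
brass [431 248  22  60 703] [443.8 277.8]
brass [ 229  317  355    9 2059] [439.  322.1]
nose exp [284.  215.6]
nose exp [363.  215.7]
nose exp [282.5 167.3]
nose exp [364.6 167.4]
tip exp [259.4 296.9]
tip exp [390.7 296.9]
top []
scene [(0.55, [307.9, 210.9, 360.5, 293.6])]
```

```bash
python3 - <<'E'
from h import *
s=r.get_state();tp=np.array(s["tcp_pos"]);O=np.array(s["orientation"])
for n in("scene","top","wrist"):
    im,K,R,t=cam(n);h=cv2.cvtColor(im,cv2.COLOR_RGB2HSV)
    m=((h[...,0]>10)&(h[...,0]<30)&(h[...,1]>(90 if n=="wrist" else 75))&(h[...,2]>40)).astype(np.uint8)
    k,l,q,c=cv2.connectedComponentsWithStats(m,connectivity=4)
    P=[proj(K,R,t,tp+O@np.array([x,y,-.052+.158])) for x in(-.023,.023) for y in(-.0385,.0385)]
    print(n,"exp",np.round(P,1).tolist())
    for i in range(1,k):
        if q[i][4]>3 and min(np.hypot(*(c[i]-p)) for p in P)<14: print(q[i],c[i].round(1))
im,K,R,t=cam("wrist")
for col in(281,283,365,368): print(col,[tuple(int(v) for v in im[rr,col]) for rr in range(158,184,2)])
E
```

```text
scene exp [[355.4, 274.7], [331.0, 248.5], [338.0, 288.5], [314.0, 261.2]]
[328 248   4   5  15] [329.5 249.9]
[310 259   5   4  14] [312.  260.5]
[352 277   3   4   6] [352.8 278.7]
top exp [[222.6, 129.9], [257.7, 134.2], [226.0, 110.1], [260.7, 114.3]]
[232 111   5   3  12] [234.1 111.9]
[261 117   3   3   6] [262.  117.8]
[220 129   3   4  10] [221.2 130.7]
wrist exp [[282.9, 215.7], [364.0, 215.7], [281.5, 167.4], [365.6, 167.5]]
[278 165   5  10  29] [280.8 168.2]
[365 168   8  11  43] [366.9 171.9]
[281 217   2   6  11] [281.5 219.3]
[362 220   2   7  12] [362.6 223. ]
281 [(78, 74, 71), (75, 72, 68), (79, 75, 73), (91, 79, 67), (116, 93, 57), (120, 94, 60), (103, 85, 58), (100, 82, 57), (88, 78, 61), (79, 77, 73), (84, 78, 76), (75, 73, 70), (78, 76, 74)]
283 [(86, 83, 79), (86, 83, 82), (82, 80, 78), (86, 82, 79), (91, 78, 66), (89, 80, 68), (87, 77, 65), (87, 76, 64), (83, 74, 64), (86, 83, 80), (87, 81, 79), (80, 77, 76), (81, 78, 77)]
365 [(117, 115, 112), (119, 116, 115), (116, 112, 111), (117, 113, 113), (114, 110, 109), (114, 96, 70), (118, 99, 68), (132, 103, 60), (126, 99, 60), (131, 102, 59), (118, 109, 96), (113, 111, 110), (114, 111, 109)]
368 [(97, 94, 91), (91, 88, 86), (90, 87, 85), (80, 80, 75), (78, 78, 76), (111, 89, 56), (160, 123, 65), (163, 126, 70), (141, 114, 74), (120, 116, 114), (130, 127, 124), (135, 130, 128), (132, 130, 127)]
```

```bash
cat > fit.py <<'E'
from h import *
from scipy.optimize import least_squares
s=r.get_state();tp=np.array(s["tcp_pos"]);O=np.array(s["orientation"])
C={n:cam(n)[1:] for n in("scene","top","wrist")}
obs=[("wrist",1,-1,280.8,168.2),("wrist",1,1,366.9,171.9),("wrist",-1,-1,281.5,219.3),("wrist",-1,1,362.6,223.),
("scene",-1,1,329.5,249.9),("scene",1,1,312,260.5),("scene",-1,-1,352.8,278.7),("top",-1,-1,221.2,130.7),("top",1,1,262,117.8)]
def P(v,i,j):
    a=v[3];x,y=i*.023,j*(.0385+v[4]);return tp+O@np.array([v[0]+x*np.cos(a)-y*np.sin(a),v[1]+x*np.sin(a)+y*np.cos(a),.106+v[2]])
f=lambda v,full=0:np.array([(proj(*C[n],P(v,i,j))-[u,w]) for n,i,j,u,w in obs]).ravel()
q=least_squares(f,np.zeros(5),x_scale=[.01,.01,.01,.05,.01],loss="soft_l1",f_scale=1.)
print((q.x*[1e3,1e3,1e3,57.3,1e3]).round(2),f(q.x).reshape(-1,2).round(1).tolist())
c=np.mean([P(q.x,i,j) for i in(-1,1) for j in(-1,1)],0);print("nose centre world",c.round(4),"tcp",tp.round(4),"diff",(c-tp).round(4))
E
python3 fit.py
```

```text
[-3.44 -0.47  5.55  2.44  1.48] [[0.5, 0.2], [-0.1, 0.1], [-0.8, -3.6], [0.6, -3.9], [3.3, -1.6], [3.3, -0.3], [3.9, -2.4], [0.4, 0.4], [-0.5, -0.5]]
nose centre world [0.6579 0.1604 0.1484] tcp [0.6608 0.1591 0.26  ] diff [-0.0029  0.0013 -0.1116]
```

```bash
python3 -m inch '[[[-4,-14,0],0,-0.24],[[-12,-39,0],0,-0.24],[[-20,-65,0],-1,-0.24],[[-29,-92,0],-1,-0.24],[[-37,-119,-5],-1,-0.24],[[-46,-146,-10],-1,-0.24],[[-54,-173,-15],-2,-0.24],[[-62,-200,-20],-2,-0.24],[[-68,-218,-20],-2,-0.24],[[-70,-224,-20],-2,-0.24],[[-70,-224,-20],-2,-0.24],[[-70,-224,-20],-2,-0.24]]' 40
python3 - <<'E'
from h import *
s=r.get_state();tp=np.array(s["tcp_pos"]);O=np.array(s["orientation"]);print(s["gripper_width"],tp.round(4))
for n in("wrist","scene","top"):
    im,K,R,t=cam(n);h=cv2.cvtColor(im,cv2.COLOR_RGB2HSV);save(n+"7.png",im)
    m=((h[...,0]>10)&(h[...,0]<30)&(h[...,1]>(90 if n=="wrist" else 75))&(h[...,2]>40)).astype(np.uint8)
    k,l,q,c=cv2.connectedComponentsWithStats(m,connectivity=4)
    a=.0425;P=[proj(K,R,t,tp+O@np.array([-.0034+x*np.cos(a)-y*np.sin(a),x*np.sin(a)+y*np.cos(a)-.0005,.110])) for x in(-.023,.023) for y in(-.0395,.0395)]
    print(n,"exp",np.round(P,1).tolist())
    for i in range(1,k):
        if q[i][4]>3 and min(np.hypot(*(c[i]-p)) for p in P)<12: print(q[i],c[i].round(1))
    b=((h[...,0]>100)&(h[...,0]<130)&(h[...,1]>120)&(h[...,2]>40))
    if n=="wrist":
        S=np.array([.586,-.0744,.045]);u=np.array([.19,.982,0])
        for d in(-.053,-.035,-.023,.045,.06,.1): print(d,proj(K,R,t,S+u*d).round(1))
        for col in range(180,470,10):
            w=np.nonzero(b[100:235,col])[0]+100
            if len(w):print((col,int(w.min()),int(w.max()),len(w)),end=' ')
E
```

```text
clock: 26.2
tcp_pos: [0.5915, -0.0635, 0.2402]
orientation: [[0.987, -0.159, 0.005], [-0.159, -0.987, 0.004], [0.004, -0.005, -1.0]]
force: [1.0, 0.4, -2.5]
gripper_width: 0.624
0.6237160201058172 [ 0.5915 -0.0635  0.2402]
wrist exp [[280.9, 216.1], [362.8, 219.5], [281.4, 168.5], [366.4, 172.1]]
[276 158   6  10  32] [279.6 161.6]
[364 161   7  11  44] [366.7 165.3]
[281 212   1   4   4] [281.  213.5]
[361 215   3   5  13] [362.2 217. ]
-0.053 [378.1 181.2]
-0.035 [363.1 180.7]
-0.023 [353.  180.4]
0.045 [296.2 178.5]
0.06 [283.6 178.1]
0.1 [250.2 177. ]
(230, 153, 199, 47) (240, 173, 187, 15) (250, 167, 188, 22) (260, 167, 188, 22) (290, 168, 190, 23) (300, 156, 186, 16) (310, 167, 193, 27) (320, 168, 191, 20) (330, 162, 199, 38) (340, 162, 199, 38) (350, 160, 200, 41) (360, 176, 190, 15) scene exp [[304.2, 200.2], [286.9, 179.1], [287.8, 209.5], [270.9, 187.7]]
[277 170   3   4   9] [277.9 171.6]
[266 185   5   5  17] [268.3 187.1]
top exp [[323.2, 163.1], [358.2, 170.0], [327.2, 143.4], [362.0, 150.3]]
[367 138   2   5   6] [367.8 140.2]
```

```bash
python3 -m inch '[[[-1,0,-4],0,-0.24],[[-2,0,-8],0,-0.24],[[-3,0,-12],0,-0.24],[[-4,0,-15],0,-0.24],[[-5,0,-15],0,-0.24],[[-5,0,-15],0,-0.24],[[-5,0,-15],0,-0.24]]' 40
cat > nose.py <<'E'
from h import *
s=r.get_state();tp=np.array(s["tcp_pos"]);O=np.array(s["orientation"]);print(s["gripper_width"],tp.round(4),s["force"].round(1))
im,K,R,t=cam("wrist");h=cv2.cvtColor(im,cv2.COLOR_RGB2HSV);save("wn.png",im)
m=((h[...,0]>10)&(h[...,0]<30)&(h[...,1]>90)&(h[...,2]>40)).astype(np.uint8)
k,l,q,c=cv2.connectedComponentsWithStats(m,connectivity=4)
S=np.array([.586,-.0744,.045]);u=np.array([.19,.982,0]);u/=np.linalg.norm(u);L=np.array([u[1],-u[0],0])
for i in range(1,k):
    if q[i][4]>3 and 255<c[i][0]<390 and 140<c[i][1]<245:
        X=ray(K,R,t,*c[i],tp[2]-.110);print(q[i],c[i].round(1),"along %.1f lat %.1f"%tuple(1e3*np.array([(X-S)@u,(X-S)@L])))
E
python3 nose.py
```

```text
clock: 27.05
tcp_pos: [0.5864, -0.0634, 0.2252]
orientation: [[0.987, -0.158, 0.005], [-0.158, -0.987, 0.004], [0.004, -0.005, -1.0]]
force: [-0.2, -0.1, -1.7]
gripper_width: 0.618
0.6179288436048621 [ 0.5864 -0.0634  0.2252] [-0.2 -0.1 -1.7]
[275 162   8  10  36] [280.1 165.5] along 52.3 lat 21.5
[365 166   6  10  39] [366.6 169.8] along -28.0 lat 20.1
[316 206  15   6  76] [323.  208.6] along 11.2 lat -18.5
[281 215   2   5   7] [281.3 217.1] along 51.1 lat -28.3
[362 218   2   6  11] [362.5 220.7] along -27.3 lat -29.3
```

```bash
python3 -m inch '[[[1,0,-2],0,-0.24],[[2,-0.5,-6],0,-0.24],[[2.5,-1,-10],0,-0.24],[[2.5,-1,-14],0,-0.24],[[2.5,-1,-18],0,-0.24],[[2.5,-1,-20],0,-0.24],[[2.5,-1,-20],0,-0.24]]' 40
python3 nose.py
```

```text
clock: 27.8
tcp_pos: [0.5888, -0.0644, 0.2048]
orientation: [[0.987, -0.158, 0.004], [-0.158, -0.987, 0.004], [0.004, -0.004, -1.0]]
force: [0.1, -0.7, -1.2]
gripper_width: 0.618
0.6183023478906629 [ 0.5888 -0.0644  0.2048] [ 0.1 -0.7 -1.2]
[278 161   5  11  32] [280.6 165.3] along 51.3 lat 24.1
[365 165   7  10  40] [366.7 168.7] along -28.5 lat 23.6
[316 206  15   6  77] [323.  208.4] along 10.7 lat -15.8
[281 214   2   6   8] [281.2 216.8] along 50.6 lat -25.5
[362 218   2   5  10] [362.5 220. ] along -27.7 lat -26.1
```

```bash
python3 -m inch '[[[0,0,-3],0,-0.28],[[0,0,-7],0,-0.28],[[0,0,-11],0,-0.28],[[0,0,-15],0,-0.28],[[0,0,-19],0,-0.28],[[0,0,-22],0,-0.28],[[0,0,-24],0,-0.28],[[0,0,-24],0,-0.28]]' 40
python3 nose.py
```

```text
clock: 28.65
tcp_pos: [0.5887, -0.0644, 0.1808]
orientation: [[0.987, -0.158, 0.004], [-0.158, -0.987, 0.004], [0.003, -0.004, -1.0]]
force: [0.7, 0.5, -1.4]
gripper_width: 0.641
0.6412090436374345 [ 0.5887 -0.0644  0.1808] [ 0.7  0.5 -1.4]
[276 162   5  10  25] [278.9 165.1] along 52.8 lat 24.3
[366 165   8  10  39] [368.  168.8] along -29.8 lat 23.6
[316 206  15   6  75] [322.8 208.5] along 10.9 lat -15.9
[280 214   1   6   6] [280.  216.5] along 51.8 lat -25.3
[363 218   2   5   9] [363.6 219.8] along -28.8 lat -25.9
```

```bash
python3 -m inch '[[[0,0,-3],0,-0.28],[[0,0,-6],0,-0.28],[[0,0,-8],0,-0.28],[[0,0,-8],0,-0.28]]' 40
python3 -m inch '[[[0,0,-3],0,-0.28],[[0,0,-6],0,-0.28],[[0,0,-9],0,-0.28],[[0,0,-9],0,-0.28],[[0,0,-9],0,-0.28]]' 40
python3 nose.py; python3 - <<'E'
from h import *
im,K,R,t=cam("wrist");h=cv2.cvtColor(im,cv2.COLOR_RGB2HSV);b=((h[...,0]>100)&(h[...,0]<130)&(h[...,1]>120)&(h[...,2]>40))
for col in range(200,420,6):
    w=np.nonzero(b[120:240,col])[0]+120
    if len(w):print((col,int(w.min()),int(w.max()),len(w)),end=' ')
E
```

```text
clock: 29.1
tcp_pos: [0.5886, -0.0644, 0.1726]
orientation: [[0.987, -0.158, 0.004], [-0.158, -0.987, 0.004], [0.003, -0.004, -1.0]]
force: [-0.5, -0.4, -2.3]
gripper_width: 0.641
clock: 29.6
tcp_pos: [0.5886, -0.0644, 0.1636]
orientation: [[0.987, -0.159, 0.004], [-0.159, -0.987, 0.004], [0.003, -0.004, -1.0]]
force: [0.5, -0.1, -2.8]
gripper_width: 0.637
0.6372275289116456 [ 0.5886 -0.0644  0.1636] [ 0.5 -0.1 -2.8]
[276 162   5  10  26] [278.9 165.2] along 52.8 lat 23.9
[366 165   8  11  41] [368.  168.9] along -29.9 lat 23.3
[316 206  15   6  76] [323.  208.6] along 10.6 lat -16.2
[280 215   1   5   5] [280. 217.] along 51.7 lat -26.0
[363 218   2   5   9] [363.6 219.8] along -28.8 lat -26.1
(200, 165, 209, 45) (206, 158, 214, 57) (212, 158, 214, 15) (218, 175, 211, 27) (224, 174, 201, 28) (230, 174, 201, 28) (236, 174, 201, 28) (242, 174, 202, 29) (248, 175, 202, 28) (254, 175, 202, 28) (260, 175, 202, 28) (266, 175, 203, 29) (284, 176, 197, 22) (290, 161, 199, 34) (296, 187, 199, 12) (302, 177, 203, 26) (308, 174, 205, 30) (314, 175, 206, 32) (320, 177, 204, 27) (326, 168, 205, 37) (332, 168, 207, 40) (338, 168, 206, 39) (344, 168, 205, 38) (350, 169, 203, 32) (356, 167, 201, 35) (362, 183, 199, 17) (380, 182, 205, 24) (386, 183, 205, 22)
```

```bash
python3 -m inch '[[[0,0,0],0,-0.24],[[0,0,0],0,-0.19],[[0,-0.5,0],0,-0.14],[[0,-1,0],0,-0.10],[[0,-1,0],0,-0.10]]' 40
python3 -m inch '[[[-0.3,-1.3,0],0,-0.06],[[-0.5,-2.6,0],0,-0.02],[[-0.8,-4,0],0,0.02],[[-1,-5.3,0],0,0.06],[[-1.1,-5.6,0],0,0.07],[[-1.1,-5.6,0],0,0.07]]' 40
python3 nose.py
```

```text
clock: 30.2
tcp_pos: [0.5887, -0.0655, 0.1638]
orientation: [[0.987, -0.159, 0.004], [-0.159, -0.987, 0.004], [0.003, -0.004, -1.0]]
force: [-0.1, 0.5, -1.7]
gripper_width: 0.55
clock: 30.8
tcp_pos: [0.5881, -0.071, 0.1642]
orientation: [[0.987, -0.158, 0.005], [-0.158, -0.987, 0.004], [0.004, -0.005, -1.0]]
force: [0.6, 2.6, 4.5]
gripper_width: 0.47
0.4701462855531934 [ 0.5881 -0.071   0.1642] [0.6 2.6 4.5]
[286 161   5  11  35] [288.2 165.6] along 37.7 lat 24.8
[353 164   6  11  47] [355.5 168.7] along -24.7 lat 24.0
[315 205  15   6  67] [321.8 207.9] along 5.3 lat -14.7
[286 214   4   5  14] [287.1 216.4] along 38.4 lat -24.2
[350 218   4   4  11] [351.9 219.8] along -24.1 lat -25.6
```

```bash
python3 -m inch '[[[-0.2,-1.2,0],0,0.11],[[-0.5,-2.5,0],0,0.15],[[-0.7,-3.7,0],0,0.19],[[-0.9,-5,0],0,0.23],[[-1.1,-6,0],0,0.26],[[-1.2,-6.4,0],0,0.28],[[-1.2,-6.4,0],0,0.28],[[-1.2,-6.4,0],0,0.28]]' 45
python3 nose.py
```

```text
clock: 31.65
tcp_pos: [0.5869, -0.0774, 0.1641]
orientation: [[0.987, -0.158, 0.005], [-0.158, -0.987, 0.004], [0.004, -0.005, -1.0]]
force: [-0.0, 0.0, -2.3]
gripper_width: 0.36
0.3595609472993027 [ 0.5869 -0.0774  0.1641] [-0.   0.  -2.3]
[294 160   6  10  37] [297.  164.3] along 23.0 lat 26.2
[347 163   7  11  51] [349.4 167.6] along -25.5 lat 24.8
[316 204  14   7  65] [322.6 207. ] along -2.0 lat -13.8
[294 214   3   3   6] [294.7 215.3] along 24.6 lat -23.0
[346 218   2   3   4] [346.8 219. ] along -25.6 lat -25.0
```

```bash
python3 -m inch '[[[0,0,0],0,0.31],[[0,0,0],0,0.34],[[0,0,0],0,0.37],[[0,0,0],0,0.40],[[0,0,0],0,0.45],[[0,0,0],0,0.45],[[0,0,0],0,0.45],[[0,0,0],0,0.45]]' 45
python3 nose.py
```

```text
clock: 32.5
tcp_pos: [0.5871, -0.0775, 0.1644]
orientation: [[0.987, -0.158, 0.005], [-0.158, -0.987, 0.004], [0.005, -0.005, -1.0]]
force: [-0.7, 0.2, 4.7]
gripper_width: 0.328
0.3283429885139014 [ 0.5871 -0.0775  0.1644] [-0.7  0.2  4.7]
[295 161   6  10  37] [297.9 164.6] along 22.1 lat 26.3
[346 163   6  10  41] [348.  166.8] along -24.2 lat 25.8
[316 205  14   6  71] [322.5 207.3] along -1.9 lat -13.7
[295 216   2   2   4] [295.5 216.5] along 23.8 lat -23.8
```

```bash
python3 -m inch '[[[0,0,0],0,0.45],[[0,0,0],0,0.45],[[0,0,0],0,0.45],[[0,0,0],0,0.38],[[0,0,0],0,0.28],[[0,0,0],0,0.18],[[0,0,0],0,0.08],[[0,0,0],0,-0.02],[[0,0,0],0,-0.12],[[0,0,0],0,-0.2],[[0,0,0],0,-0.24],[[0,0,0],0,-0.24]]' 45
python3 nose.py; python3 - <<'E'
from h import *
im,K,R,t=cam("wrist");h=cv2.cvtColor(im,cv2.COLOR_RGB2HSV);b=((h[...,0]>100)&(h[...,0]<130)&(h[...,1]>120)&(h[...,2]>40))
for col in range(200,420,6):
    w=np.nonzero(b[120:240,col])[0]+120
    if len(w):print((col,int(w.min()),int(w.max()),len(w)),end=' ')
S=np.array([.586,-.0744,.045]);u=np.array([.19,.982,0])
for d in(-.023,.016,.021,.09,.102):print(d,proj(K,R,t,S+u*d).round(1))
E
```

```text
clock: 33.75
tcp_pos: [0.5871, -0.0775, 0.1644]
orientation: [[0.987, -0.158, 0.006], [-0.158, -0.987, 0.004], [0.005, -0.005, -1.0]]
force: [0.8, 0.2, -2.3]
gripper_width: 0.618
0.6177161968651937 [ 0.5871 -0.0775  0.1644] [ 0.8  0.2 -2.3]
[273 161   9  10  33] [279.2 164. ] along 39.5 lat 26.3
[364 164   6  11  41] [366.1 168.7] along -41.1 lat 24.6
[370 164   3   2   4] [371.2 164.2] along -45.6 lat 28.9
[316 206  14   6  73] [322.6 208.3] along -2.0 lat -14.8
[281 214   1   5   5] [281. 216.] along 37.7 lat -23.7
[361 217   3   5  12] [362.2 219.2] along -40.5 lat -24.2
(212, 166, 211, 46) (218, 159, 216, 58) (224, 159, 217, 20) (230, 181, 207, 23) (236, 175, 202, 27) (242, 176, 203, 28) (248, 176, 203, 28) (254, 176, 203, 28) (260, 176, 203, 28) (266, 177, 204, 28) (284, 177, 197, 21) (290, 178, 199, 22) (296, 180, 201, 22) (302, 162, 203, 37) (308, 179, 203, 19) (314, 168, 206, 39) (320, 169, 204, 36) (326, 169, 204, 36) (332, 169, 207, 39) (338, 176, 192, 10) (344, 167, 204, 38) (350, 182, 202, 20) (356, 182, 200, 19) (362, 182, 199, 18) -0.023 [344.7 191.9]
0.016 [304.6 190.6]
0.021 [299.5 190.5]
0.09 [228.5 188.1]
0.102 [216.1 187.7]
```

```bash
python3 -m inch '[[[0,0,3],0,-0.24],[[0,0,10],0,-0.24],[[0,0,20],0,-0.24],[[0,0,32],0,-0.24],[[0,0,44],0,-0.24],[[0,0,56],0,-0.24],[[0,0,68],0,-0.24],[[0,0,80],0,-0.24],[[0,0,90],0,-0.24],[[0,0,95],0,-0.24],[[0,0,95],0,-0.24],[[0,0,95],0,-0.24]]' 45
python3 -m inch '[[[2,7,0],0,-0.24],[[6,20,0],1,-0.24],[[12,38,0],1,-0.24],[[19,61,0],2,-0.24],[[27,86,0],2,-0.24],[[35,112,0],3,-0.24],[[43,138,0],3,-0.24],[[51,164,0],4,-0.24],[[59,189,0],4,-0.24],[[66,211,0],4,-0.24],[[71,228,0],4,-0.24],[[73,236,0],4,-0.24]]'
python3 -m inch '[[[0,1,0],0,-0.24],[[0,1,0],0,-0.24],[[0,1,0],0,-0.24],[[0,1,0],0,-0.24]]'
cat > nose2.py <<'E'
import nose
from nose import *
Pm=np.array([.6606,.1594,0]);v=np.array([.122,.9925,0]);w=np.array([.9925,-.122,0])
for i in range(1,k):
    if q[i][4]>3 and 255<c[i][0]<390 and 140<c[i][1]<245:
        X=ray(K,R,t,*c[i],tp[2]-.110);print(c[i].round(1),"caddy y %.1f x %.1f"%tuple(1e3*np.array([(X-Pm)@v,(X-Pm)@w])))
E
python3 nose2.py | grep -v along
```

```text
clock: 35.05
tcp_pos: [0.5869, -0.0774, 0.2591]
orientation: [[0.987, -0.158, 0.005], [-0.158, -0.987, 0.004], [0.004, -0.005, -1.0]]
force: [1.4, 0.7, -2.5]
gripper_width: 0.618
clock: 36.25
tcp_pos: [0.6602, 0.162, 0.2584]
orientation: [[0.996, -0.085, 0.004], [-0.085, -0.996, 0.004], [0.004, -0.005, -1.0]]
force: [0.4, 0.1, -2.6]
gripper_width: 0.617
clock: 36.65
tcp_pos: [0.6602, 0.1617, 0.2587]
orientation: [[0.996, -0.087, 0.004], [-0.087, -0.996, 0.004], [0.004, -0.005, -1.0]]
force: [0.7, -0.1, -2.1]
gripper_width: 0.618
0.6182575315782991 [0.6602 0.1617 0.2587] [ 0.7 -0.1 -2.1]
[279.5 164.5] caddy y 44.4 x 23.3
[366.8 168.1] caddy y -36.5 x 22.8
[322.9 208.4] caddy y 2.7 x -17.2
[281. 216.] caddy y 42.7 x -26.3
[362.3 219.5] caddy y -35.6 x -26.9
```

```bash
python3 -m inch '[[[0.3,-1,-6],0,-0.24],[[0.6,-2,-16],0,-0.24],[[1,-3,-28],0,-0.24],[[1,-3,-40],0,-0.24],[[1,-3,-52],0,-0.24],[[1,-3,-64],0,-0.24],[[1,-3,-74],0,-0.24],[[1,-3,-82],0,-0.24],[[1,-3,-88],0,-0.24],[[1,-3,-90],0,-0.24],[[1,-3,-90],0,-0.24]]'
python3 nose2.py | grep -v along
python3 - <<'E'
from h import *
im,K,R,t=cam("wrist")
Pm=np.array([.6606,.1594,0]);v=np.array([.122,.9925,0]);w=np.array([.9925,-.122,0])
# grey caddy rim vs bench along caddy x at y offsets -50,50 (z=.04)
for y in(-.045,0,.045):
    print(y,[(int(x*1e3),int(im[int(p[1]),int(p[0])].mean())) for x in np.arange(.0,.056,.004) for p in[proj(K,R,t,Pm+v*y+w*x+[0,0,.04])] if 0<=p[1]<400])
E
```

```text
clock: 37.8
tcp_pos: [0.6612, 0.1589, 0.1686]
orientation: [[0.996, -0.087, 0.004], [-0.087, -0.996, 0.004], [0.004, -0.005, -1.0]]
force: [0.1, 0.1, -2.6]
gripper_width: 0.622
0.6224597531579006 [0.6612 0.1589 0.1686] [ 0.1  0.1 -2.6]
[279.9 165.6] caddy y 41.4 x 23.6
[366.8 169. ] caddy y -39.2 x 23.4
[323.  208.5] caddy y -0.0 x -16.0
[281. 217.] caddy y 40.1 x -26.0
[362.1 220.3] caddy y -38.1 x -26.4
-0.045 [(0, 138), (4, 136), (8, 141), (12, 138), (16, 128), (20, 90), (24, 95), (28, 80), (32, 95), (36, 170), (40, 180), (44, 177), (48, 177), (52, 187)]
0 [(0, 105), (4, 75), (8, 74), (12, 108), (16, 109), (20, 111), (24, 109), (28, 80), (32, 96), (36, 78), (40, 177), (44, 182), (48, 176), (52, 177)]
0.045 [(0, 126), (4, 125), (8, 125), (12, 126), (16, 110), (20, 78), (24, 83), (28, 79), (32, 82), (36, 114), (40, 76), (44, 173), (48, 165), (52, 170)]
```

```bash
python3 -m inch '[[[0,0,-4],-1,-0.24],[[0,0,-10],-3,-0.24],[[0,0,-18],-3,-0.24],[[0,0,-26],-3,-0.24],[[0,0,-32],-3,-0.24],[[0,0,-37],-3,-0.24],[[0,0,-41],-3,-0.24],[[0,0,-41],-3,-0.24]]'
python3 -m inch '[[[0,0,-2],0,-0.24],[[0,0,-4],0,-0.24],[[0,0,-5],0,-0.24],[[0,0,-5],0,-0.24]]'
```

```text
clock: 38.7
tcp_pos: [0.6612, 0.1588, 0.1275]
orientation: [[0.99, -0.139, 0.005], [-0.139, -0.99, 0.004], [0.004, -0.005, -1.0]]
force: [-0.1, 0.1, -1.4]
gripper_width: 0.622
clock: 39.1
tcp_pos: [0.6612, 0.1589, 0.1225]
orientation: [[0.99, -0.139, 0.004], [-0.139, -0.99, 0.004], [0.004, -0.005, -1.0]]
force: [-0.1, -0.8, -2.2]
gripper_width: 0.621
```

```bash
python3 -m inch '[[[0,0,-1],0,-0.24],[[0,0,-2],0,-0.24],[[0,0,-2],0,-0.24]]'
python3 -m inch '[[[0,0,-1],0,-0.24],[[0,0,-2],0,-0.24],[[0,0,-2],0,-0.24]]'
```

```text
clock: 39.4
tcp_pos: [0.6611, 0.1588, 0.1203]
orientation: [[0.99, -0.139, 0.004], [-0.139, -0.99, 0.004], [0.004, -0.005, -1.0]]
force: [0.2, -0.3, -3.0]
gripper_width: 0.62
clock: 39.7
tcp_pos: [0.6609, 0.1589, 0.1181]
orientation: [[0.99, -0.139, 0.004], [-0.139, -0.99, 0.004], [0.003, -0.005, -1.0]]
force: [0.6, 0.8, -2.3]
gripper_width: 0.623
```

```bash
python3 -m inch '[[[0,0,-1],0,-0.24],[[0,0,-2],0,-0.24],[[0,0,-2],0,-0.24]]'
python3 -m inch '[[[0,0,-1],0,-0.24],[[0,0,-2],0,-0.24],[[0,0,-2],0,-0.24]]'
python3 nose2.py | grep -v along
```

```text
clock: 40.0
tcp_pos: [0.6619, 0.1594, 0.1171]
orientation: [[0.99, -0.138, 0.006], [-0.138, -0.99, 0.005], [0.005, -0.006, -1.0]]
force: [-0.6, 1.3, 4.2]
gripper_width: 0.62
clock: 40.3
tcp_pos: [0.663, 0.1595, 0.1168]
orientation: [[0.99, -0.138, 0.009], [-0.138, -0.99, 0.006], [0.008, -0.007, -1.0]]
force: [-1.8, 1.5, 9.5]
gripper_width: 0.623
0.6234723667146788 [0.663  0.1595 0.1168] [-1.8  1.5  9.5]
[281.7 168.8] caddy y 39.7 x 24.9
[367.7 171.8] caddy y -40.2 x 20.9
[323.5 210.4] caddy y 1.5 x -15.7
[282.  219.5] caddy y 41.6 x -24.2
[363.5 222.7] caddy y -37.0 x -28.5
```

```bash
python3 -m inch '[[[-2,0,2],0,-0.3],[[-2,0,2],0,-0.35],[[-2,0,2],0,-0.5],[[-2,0,2],0,-0.7],[[-2,0,2],0,-1],[[-2,0,2],0,-1],[[-2,0,2],0,-1],[[-2,0,2],0,-1],[[-2,0,2],0,-1]]'
python3 -m inch '[[[0,0,10],0,-1],[[0,0,25],0,-1],[[0,0,50],0,-1],[[0,0,80],0,-1],[[0,0,110],0,-1],[[0,0,140],0,-1],[[-20,-20,160],0,-1],[[-60,-20,170],0,-1],[[-100,-20,170],0,-1],[[-140,-20,170],0,-1],[[-180,-20,170],0,-1],[[-180,-20,170],0,-1]]'
python3 - <<'E'
from h import *
C={n:cam(n) for n in("top","scene","wrist")}
s=r.get_state();print(s["clock"],s["tcp_pos"].round(3),s["force"].round(1))
for n in C:
    im,K,R,t=C[n]
    h=cv2.cvtColor(im,cv2.COLOR_RGB2HSV);m=(((h[...,0]<8)|(h[...,0]>172))&(h[...,1]>120)&(h[...,2]>50)).astype(np.uint8)
    k,l,q,c=cv2.connectedComponentsWithStats(m)
    print(n,[(q[i].tolist()) for i in range(1,k) if q[i][4]>12])
    S=np.array([.586,-.0744,.045]);u=np.array([.19,.982,0])
    print([d["rect"] for d in r.masks_of(n,"blue_nozzle_mid")[:3]],"exp ball",proj(K,R,t,S).round(0),"ring end",proj(K,R,t,S+u*.102).round(0))
    save(n+"9.png",im)
E
```

```text
clock: 41.25
tcp_pos: [0.661, 0.1595, 0.1187]
orientation: [[0.99, -0.138, 0.009], [-0.138, -0.99, 0.006], [0.008, -0.007, -1.0]]
force: [0.3, 0.1, 0.3]
gripper_width: 1.005
clock: 42.45
tcp_pos: [0.4765, 0.1412, 0.2891]
orientation: [[0.991, -0.133, 0.005], [-0.134, -0.991, 0.011], [0.003, -0.011, -1.0]]
force: [0.2, -0.6, 0.4]
gripper_width: 0.999
42.6 [0.482 0.14  0.29 ] [-0.5  0.   0.1]
top [[228, 113, 13, 18, 89], [248, 116, 8, 17, 91], [378, 154, 9, 26, 156], [284, 228, 53, 41, 1218]]
[[304.6, 150.3, 347.5, 177.0], [212.7, 255.8, 226.1, 293.1]] exp ball [345. 167.] ring end [304. 160.]
scene [[48, 66, 60, 36, 1213], [335, 170, 50, 45, 928], [256, 176, 21, 15, 114], [323, 246, 11, 25, 179], [335, 264, 12, 17, 120]]
[[426.9, 205.3, 464.8, 242.1], [284.3, 208.6, 317.8, 246.2]] exp ball [288. 210.] ring end [310. 237.]
wrist [[239, 0, 33, 16, 326], [290, 0, 21, 17, 270], [562, 23, 26, 60, 832], [441, 185, 16, 1, 16], [380, 187, 85, 58, 3097], [380, 188, 1, 13, 13], [379, 205, 1, 16, 16]]
[[242.2, 245.3, 287.3, 321.5], [400.1, 36.8, 498.2, 88.3], [108.9, 67.1, 190.0, 125.5]] exp ball [486.  64.] ring end [404.  60.]
```

```bash
python3 -c "
from workcell import r
print(r.finish_job())"
```

```text
the job is handed in; nothing more can be done
None
```

I laid the blue nozzle in the V-rest with its ball about 24 mm out from the seat and let go of it. I then straddled the joint with the pliers, squeezed the ball home, stood the pliers back in the caddy and handed the job in at about 43 s. No verdict was reported.

**Last checks:**
- **Squeeze:** the pliers stalled at about 30 mm over the handles with 45 N. The guide was about 33 mm.
- **Nozzle:** the collar and outlet ring showed within about 2 mm of where they belong with the ball home. I have no direct reading of the contact force or the pliers' joint angle.
- **Pliers:** the red handles are within 1 to 2 pixels (about 2 to 4 mm) of where they stood at the start, and the gripper is clear with no force on it.
- **Bystanders:** I did not measure the orange nozzle, beaker, jar or slide box again. No move was aimed at them, and the slide box's outline is unchanged in the scene picture.

**What disagreed:**
- The fingertips end about 33 mm short of the reported TCP, so my first two grasps closed on air above the barrel. After correcting for this the third grasp held.
- The pliers swung a few millimetres in the grip while carried. I measured the jaws again before lowering them over the joint and before lowering them into the caddy.
- The handle positions at the start gave a caddy angle of about 83 degrees, while its edge looked nearer 78, so I turned the pliers 3 degrees before setting them down.

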